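# Load the sloping stock tray and lock it in its bay

## Robot

A 6-joint arm with a two-finger parallel gripper is mounted at the origin on the work surface. World frame = base frame: x ahead of the robot, y to its left, z up, the work surface at z = 0. Lengths are in m, angles in rad, forces in N, time in s.
With the tool pointing down it reaches from about 0.35 to 0.85 m from the base axis. Payload 8.1 kg.
Tool frame: the origin (TCP) lies between the finger pads; the fingertips stand tips_ahead ahead of it and the grasp point (between the pads) lies 8 mm behind it (tips_ahead is the distance from the TCP to the fingertips, in m); z points along the fingers, x is the direction in which the jaws open and shut, and the axes are right-handed (so a half turn about z gives the same grasp; the last joint's range is limited). The gripper opens to 93 mm and grips with 3 to 60 N. Pads are 15 mm wide; open, the fingers measure 128 mm over their backs; the gripper's body (75 mm by 188 mm) begins 65 mm behind the grasp point.
Start: joints at [1.131, 0.13, 1.488, -0, 1.523, -0.085], TCP at [0.208, 0.563, 0.23] pointing down, gripper open.
Joint ranges: [-2.96, 2.96], [-0.89, 2.26], [0.02, 2.5], [-1.34, 4.48], [0, 2.73], [-2.66, 2.66]. Speed limits (rad/s): [2.39, 2.39, 2.79, 3.14, 3.14, 3.14].

## Interface

Orientations are given as a rotation vector (axis times angle).
In Python, from plant import * gives the robot as it stands.
- The arm moves only by the tool play_rows, never from a script. Its argument "increments" is a list that holds one entry, the list of rows, each a list of 4 numbers: the shift along the tool's x, y, z in cm, then the turn about the tool's z in rad. A call has 1 to 5 rows; each row is the pose to reach, as a shift and turn from the pose measured when the call began, along the tool's axes at that moment; what a row does not reach only later rows make up. A row lasts 1/10 s, in which the tool goes at most 50 mm and 8.59 degrees, less where a joint would pass 70% of its speed; a pose out of reach is approached as far as the arm can. A call with a gripper value outside its range is refused whole. "jaw" is the finger opening in cm, from 0 to 9.3, set as the call begins (left out, the last holds). The fingers move at their own pace and stop on an object; "squeeze" is the grip in N (left out, the last holds). Time passes only in rows, so rows that repeat a pose let the fingers close. It gives the time, the measured TCP pose, the force and the opening at its end, in the units of the state.
- read_state(): the state, without advancing time (a new reading comes with each control period).
- read_camera(name): name is "scene" or "top" or "wrist"; returns (picture, depth): 420x560x3 uint8, blue, green, red; 420x560 float32, m along the optical axis (not along the pixel's ray), 0 where there is no reading.
- camera_params(name): a dict with "K" (3x3 intrinsics, pixels), "eye" and "orientation" of the camera in the world. Camera axes: x right, y up, looking along -z (the intrinsics and any distortion apply to the point x, -y, -z); pixel columns grow to the right and rows downward; lengths in m; the calibration is good to about 2 mm. A picture is of the moment at which its call begins: read the wrist's pose just before it. camera_params takes no time and is no camera call; for the wrist camera it gives the pose at the moment of the call.
- close_job(): hands the job in, once; it reports no verdict.
The state is a dict: "t": time; "q": joint angles; "dq": joint speeds; "joint_torque": joint torques, N m; "tool_pos": TCP position; "orientation": TCP orientation; "force": force on the tool from outside, world axes, zero at the start; "wrist_torque": the same for the moment, N m; "opening": finger opening in m.
Only numpy, scipy, OpenCV 4.12 (cv2) and the standard library are available. Lean on these libraries where they do the work, as an engineer would, in place of code of your own. Each camera call takes 0.05 s, during which the arm holds its last target.

## Task

Stack all the screw cartons lying flat in one neat pile on the tray's slope, midway across its width, the first on the slope and the others on top of it, each with a short end touching the backstop. Then, with the keeper swung out of the way, slide the loaded tray fully home in the slotted bay, and swing the keeper shut behind it; leave the pile neat, and do not knock the jar, the mug or the book about.

Things in the scene. Friction and masses are not known exactly. Their poses are not given: they have to be found in the camera images.
- tray: loose wooden tray, 0.8 kg; origin at the centre of its underside, z up. Base board 140 (x) x 200 (y) x 8 mm; slope and backstop on its +y half, handle on its -y half. At its -y end stands a wall 110 mm wide in x, y = -100 to -92, up to z = 42. It goes into the bay +y end first, its x axis along the bay's x, sliding on the table
- handle (a point): middle of the tray's handle, 45 mm over the tray's underside: an upright rib along the tray's y, 14 mm thick in x, 47 mm long (y = -92 to -45 of the tray), from the base board up to z = 62
- slope (a point): mid-width of the inner corner of slope and backstop (tray x -44, y 45, z 18 mm). x points up the slope, which climbs 0.3 rad to the tray's +x; y is the tray's; z is square to the slope. Slope: x = 0 to 125, y = -53 to 53, not slippery. A well-laid carton has its centre at x 50, y 0, z 14, 42, 70, 98 or 126, its length along x
- backstop (a point): middle of the top of the backstop's inner face, 140 mm up the slope point's z: a board 106 mm wide, 10 mm thick, at the slope's low end (x = -10 to 0 there), square to the slope. Cartons do not slide down to it by themselves
- bay: slotted bay fixed to the table; origin on the table, where the tray's origin is when home; z up. Open above and at -y; end stop at y = 100 mm. Two rails along y from y = -100; slots 146 mm wide (x = -73 to 73), 14 mm high, for the tray's base board, under lips that reach in to x = -61 and 61, tops at 22 mm
- mouth (a point): middle of the bay's mouth on the table, at y = -100 mm of the bay. From here guides 22 mm high flare outwards, from x = -73 and 73 to x = -95 and 95 at y = -140
- keeper (a joint): steel bar hinged on a vertical axis at x = 110, y = -112 mm of the bay. 0 = shut: bar along the bay's -x, behind the home tray's end wall with 5 mm to spare. Grows counter-clockwise seen from above; 1.57 = out along the bay's -y, clear of the tray's path; stop at 1.75. Stays where left (about 0.1 N m). Bar 14 mm wide, 22 to 34 mm over the table, tip 78 mm from the axis
- knob (a point): middle of the keeper's upright black round knob, 14 mm in diameter, from 34 to 74 mm over the table (this point at 54), 70 mm from the keeper's axis
- carton1: a plain brown cardboard carton of screws, 100 x 60 x 28 mm, 0.09 to 0.2 kg, closed and stiff; origin at its centre, x along the 100 mm length, y along the 60 mm width, z along the 28 mm height (lying flat on the table at the start; one may lie inside the bay). Three to five of the five cartons are there; an absent one reads None
- carton2: a plain brown cardboard carton of screws, 100 x 60 x 28 mm, 0.09 to 0.2 kg, closed and stiff; origin at its centre, x along the 100 mm length, y along the 60 mm width, z along the 28 mm height (lying flat on the table at the start; one may lie inside the bay). Three to five of the five cartons are there; an absent one reads None
- carton3: a plain brown cardboard carton of screws, 100 x 60 x 28 mm, 0.09 to 0.2 kg, closed and stiff; origin at its centre, x along the 100 mm length, y along the 60 mm width, z along the 28 mm height (lying flat on the table at the start; one may lie inside the bay). Three to five of the five cartons are there; an absent one reads None
- carton4: a plain brown cardboard carton of screws, 100 x 60 x 28 mm, 0.09 to 0.2 kg, closed and stiff; origin at its centre, x along the 100 mm length, y along the 60 mm width, z along the 28 mm height (lying flat on the table at the start; one may lie inside the bay). Three to five of the five cartons are there; an absent one reads None
- carton5: a plain brown cardboard carton of screws, 100 x 60 x 28 mm, 0.09 to 0.2 kg, closed and stiff; origin at its centre, x along the 100 mm length, y along the 60 mm width, z along the 28 mm height (lying flat on the table at the start; one may lie inside the bay). Three to five of the five cartons are there; an absent one reads None
- jar: bystander: closed glass jar, 90 mm in diameter, 130 mm tall; origin under its centre
- mug: bystander: white mug, 80 mm in diameter, 90 mm tall; origin under its centre
- book: bystander: closed blue book lying flat, 110 x 170 x 26 mm; origin under its centre
Mind the look-alikes: they are no part of the job. What is shaped like the carton5 but green is not meant. Leave any green look-alike of the carton1 alone.

How it is judged:
On the way, in this order (a step that is already met when the one before it is completed fails the run):
1. all the cartons lie piled on the tray's slope against the backstop, let go, with the tray still outside the bay (x of carton1 in the frame of slope between 0.045 and 0.057 m and y of carton1 in the frame of slope between -0.02 and 0.02 m and z of carton1 in the frame of slope between 0.006 and 0.15 m and angle between the z axis of each of carton1, carton2, carton3, carton4, carton5 and the z axis of slope, either way round below 0.12 rad and angle between the x axis of each of carton1, carton2, carton3, carton4, carton5 and the x axis of slope, either way round below 0.15 rad and linear speed of each of carton1, carton2, carton3, carton4, carton5 below 0.02 m/s and x of carton2 in the frame of slope between 0.045 and 0.057 m and y of carton2 in the frame of slope between -0.02 and 0.02 m and z of carton2 in the frame of slope between 0.006 and 0.15 m and x of carton3 in the frame of slope between 0.045 and 0.057 m and y of carton3 in the frame of slope between -0.02 and 0.02 m and z of carton3 in the frame of slope between 0.006 and 0.15 m and x of carton4 in the frame of slope between 0.045 and 0.057 m and y of carton4 in the frame of slope between -0.02 and 0.02 m and z of carton4 in the frame of slope between 0.006 and 0.15 m and x of carton5 in the frame of slope between 0.045 and 0.057 m and y of carton5 in the frame of slope between -0.02 and 0.02 m and z of carton5 in the frame of slope between 0.006 and 0.15 m and contact force between the fingers and anything else below 0.5 N and y of tray in the frame of bay below -0.15 m), for 0.3 s.
2. the loaded tray is home in the bay, the keeper not yet shut (y of tray in the frame of bay between -0.006 and 0.006 m and x of tray in the frame of bay between -0.008 and 0.008 m and z of tray in the frame of bay between -0.005 and 0.005 m and linear speed of tray below 0.02 m/s and value of joint keeper above 0.3 rad), for 0.2 s.
3. the keeper is shut (value of joint keeper below 0.1 rad and y of tray in the frame of bay between -0.006 and 0.006 m and x of tray in the frame of bay between -0.008 and 0.008 m and z of tray in the frame of bay between -0.005 and 0.005 m and linear speed of tray below 0.02 m/s), for 0.2 s.
At the end, for the whole second after the job is handed in: Every carton lies at rest in one pile: end within 7 mm of the backstop, within 20 mm of the slope's mid-width, long axis within 0.15 rad of the slope direction, flat within 0.12 rad; tray within 6 mm of home in the slots; keeper within 0.1 rad of shut; nothing held (all of step 3 and x of carton1 in the frame of slope between 0.045 and 0.057 m and y of carton1 in the frame of slope between -0.02 and 0.02 m and z of carton1 in the frame of slope between 0.006 and 0.15 m and angle between the z axis of each of carton1, carton2, carton3, carton4, carton5 and the z axis of slope, either way round below 0.12 rad and angle between the x axis of each of carton1, carton2, carton3, carton4, carton5 and the x axis of slope, either way round below 0.15 rad and linear speed of each of carton1, carton2, carton3, carton4, carton5 below 0.02 m/s and x of carton2 in the frame of slope between 0.045 and 0.057 m and y of carton2 in the frame of slope between -0.02 and 0.02 m and z of carton2 in the frame of slope between 0.006 and 0.15 m and x of carton3 in the frame of slope between 0.045 and 0.057 m and y of carton3 in the frame of slope between -0.02 and 0.02 m and z of carton3 in the frame of slope between 0.006 and 0.15 m and x of carton4 in the frame of slope between 0.045 and 0.057 m and y of carton4 in the frame of slope between -0.02 and 0.02 m and z of carton4 in the frame of slope between 0.006 and 0.15 m and x of carton5 in the frame of slope between 0.045 and 0.057 m and y of carton5 in the frame of slope between -0.02 and 0.02 m and z of carton5 in the frame of slope between 0.006 and 0.15 m and contact force between the fingers and anything else below 0.5 N); the robot touches nothing.
It fails at once if the jar, the mug or the book is pushed more than 3 cm (distance of any of jar, mug, book from where it was at the start of the episode above 0.03 m).
Of carton1, carton2, carton3, carton4, carton5 only 3 to 5 are there at a start; the rules pass over those that are not, and their reading is None.
At some moment in a run one of carton1, carton2, carton3, carton4, carton5 may be knocked a few centimetres aside while the robot is not near it.
Once in a run the grip may slacken for a moment while it holds something.
It also fails if it takes over 210 s, if anything falls off the work surface, if the arm or the gripper's body presses on something with over 40 N, if the wrist force passes 120 N, or if a joint passes its speed limit or range.

## Working session

There is one attempt and no reset: what is moved stays moved. The work goes in short steps, Python scripts to look and compute and a tool call to move; the robot and the scene stay as the last step left them, time stands still between calls to the robot, and variables do not carry over. Pictures are saved under pics/ and viewed, and the job is handed in when it is done.

Besides the shell and the picture viewer there is one more tool, called after "Request:" as name(argument=value, ...), one argument or row to a line, values as JSON. play_rows: Moves the arm, as the interface text tells. Its arguments: {"type":"object","properties":{"increments":{"type":"array"},"jaw":{"type":"number"},"squeeze":{"type":"number"}},"required":["increments"]}

```bash
ls; mkdir -p pics; cat > h.py <<'E'
from plant import *
import numpy as np, cv2
from scipy.spatial.transform import Rotation as R
def snap(name,fn):
    p=camera_params(name); im,d=read_camera(name); cv2.imwrite('pics/'+fn+'.png',im); np.savez('pics/'+fn+'.npz',im=im,d=d,K=p['K'],eye=p['eye'],ori=np.array(p['orientation']))
    return im,d,p
def cloud(d,p):
    K=np.array(p['K']);h,w=d.shape;u,v=np.meshgrid(np.arange(w),np.arange(h))
    x=(u-K[0,2])/K[0,0]*d;y=(v-K[1,2])/K[1,1]*d
    o=np.array(p['orientation']);M=o if o.shape==(3,3) else R.from_rotvec(o).as_matrix()
    return np.stack([x,-y,-d],-1)@M.T+np.array(p['eye'])
E
python3 - <<'E'
from h import *
print(read_state())
for n in ['top','scene','wrist']:
    im,d,p=snap(n,n+'0'); print(n,p)
E
```

```text
pics
{'t': 0.0, 'q': array([ 1.13063125e+00,  1.31154398e-01,  1.48929673e+00, -3.04582586e-05,
        1.52300829e+00, -8.54185674e-02]), 'dq': array([ 0.00015521,  0.00097233,  0.00224149,  0.00025465, -0.00072983,
       -0.00023781]), 'joint_torque': array([-4.22374005e-04, -5.59840572e+01, -4.91753054e+01,  7.66658527e-02,
        3.58930626e-02, -1.80480070e-04]), 'tool_pos': array([0.20817057, 0.562129  , 0.2285819 ]), 'orientation': array([ 2.57776119e+00,  1.79408084e+00, -2.51628028e-03]), 'force': array([7.91870615e-05, 4.58035656e-01, 7.17742569e-01]), 'wrist_torque': array([-0.00513979, -0.02006044, -0.00481961]), 'opening': 0.09293015592905514}
top {'K': array([[407.73110185,   0.        , 281.17090697],
       [  0.        , 407.73110185, 209.60861686],
       [  0.        ,   0.        ,   1.        ]]), 'eye': array([ 0.37269481, -0.10421075,  1.167326  ]), 'orientation': array([ 0.11542967, -0.11739438, -1.58348045])}
scene {'K': array([[445.26440725,   0.        , 274.80128717],
       [  0.        , 445.26440725, 216.5763642 ],
       [  0.        ,   0.        ,   1.        ]]), 'eye': array([ 1.07138578, -0.9956362 ,  1.01885538]), 'orientation': array([0.83254877, 0.20844582, 0.5178188 ])}
wrist {'K': array([[321.95073772,   0.        , 283.23176382],
       [  0.        , 321.95073772, 206.72795308],
       [  0.        ,   0.        ,   1.        ]]), 'eye': array([0.13751367, 0.58866785, 0.38328292]), 'orientation': array([-0.24273215, -0.16686105,  1.20866212])}
```

View pics/top0.png

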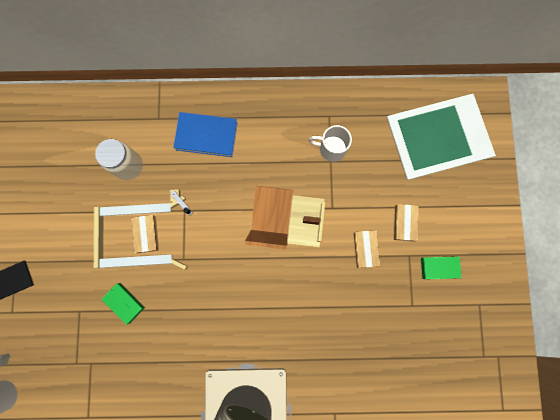

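View pics/scene0.png

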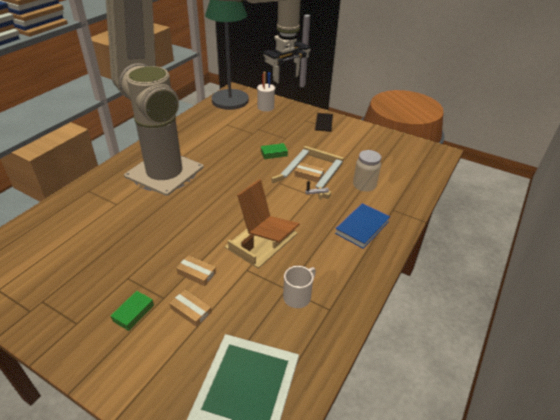

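View pics/wrist0.png

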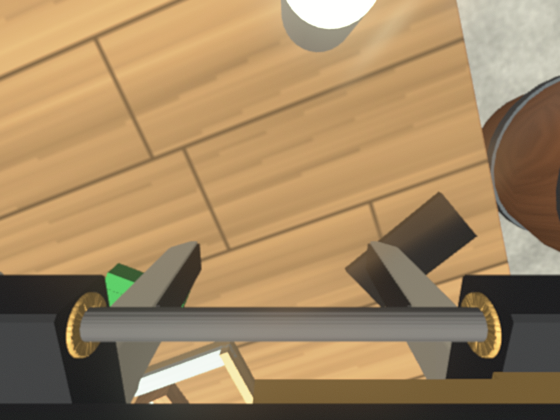

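Three cartons are visible in the top view, at (144,234) inside the bay, (367,249) and (407,223). The green boxes at (442,268) and (123,303) are look-alikes. The tray is at (288,217) and the keeper is partly open at (180,203). Next I'll measure them.

```bash
cat >> h.py <<'E'
def load(fn):
    z=np.load('pics/'+fn+'.npz'); return z['im'],z['d'],dict(K=z['K'],eye=z['eye'],orientation=z['ori'])
def rect(P,m):
    ys,xs=np.nonzero(m); q=P[m][:,:2]
    (c,s,a)=cv2.minAreaRect((q*1000).astype(np.float32)); return np.round(c,1),np.round(s,1),a
E
python3 - <<'E'
from h import *
im,d,p=load('top0');P=cloud(d,p)
print('table z',np.median(P[330:350,300:500,2]), np.median(P[100:110,260:300,2]))
for n,(u,v) in dict(bayc=(144,234),c2=(367,249),c3=(407,223)).items():
    w=np.zeros(d.shape,bool);w[v-30:v+30,u-25:u+25]=1
    hsv=cv2.cvtColor(im,cv2.COLOR_BGR2HSV)
    m=w&(P[...,2]>0.02)&(P[...,2]<0.036)
    n_,l,st,ce=cv2.connectedComponentsWithStats(m.astype(np.uint8)); k=l[v,u]; mm=l==k
    print(n,rect(P,mm),np.median(P[mm][:,2]),mm.sum())
for u,v in [(140,232),(100,210),(100,262),(175,208),(170,260),(180,194),(188,211),(288,217),(270,210),(267,238),(320,215),(313,220)]:
    print((u,v),np.round(P[v,u],3))
c=cv2.resize(im[180:290,80:200],None,fx=6,fy=5.4,interpolation=cv2.INTER_CUBIC);cv2.imwrite('pics/crop_bay.png',c)
c=cv2.resize(im[175:265,230:340],None,fx=6,fy=6,interpolation=cv2.INTER_CUBIC);cv2.imwrite('pics/crop_tray.png',c)
c=cv2.resize(im[190:300,340:470],None,fx=5,fy=5,interpolation=cv2.INTER_CUBIC);cv2.imwrite('pics/crop_cart.png',c)
E
```

```text
table z -0.0007110746389790146 -0.0011258153646895863
bayc (array([481.8, 279.7]), array([100.3,  63.1]), 7.29184627532959) 0.02693401710031662 784
c2 (array([ 429.7, -345. ]), array([100. ,  60.5]), 3.0156192779541016) 0.02715153370709178 783
c3 (array([ 502.1, -461. ]), array([ 61.7, 100.1]), 83.92279815673828) 0.02704356915781425 772
(140, 232) [0.486 0.292 0.022]
(100, 210) [0.551 0.408 0.021]
(100, 262) [0.404 0.401 0.02 ]
(175, 208) [ 0.557  0.202 -0.005]
(170, 260) [0.406 0.205 0.023]
(180, 194) [ 0.597  0.187 -0.001]
(188, 211) [0.537 0.147 0.067]
(288, 217) [ 0.521 -0.126  0.031]
(270, 210) [ 0.541 -0.076  0.035]
(267, 238) [ 0.457 -0.068  0.096]
(320, 215) [ 0.526 -0.217  0.025]
(313, 220) [ 0.508 -0.194  0.059]
```

View pics/crop_bay.png

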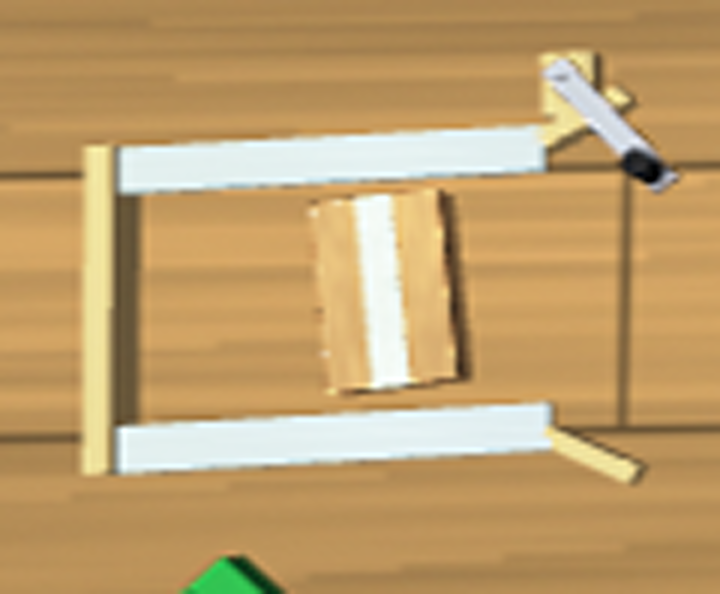

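View pics/crop_tray.png

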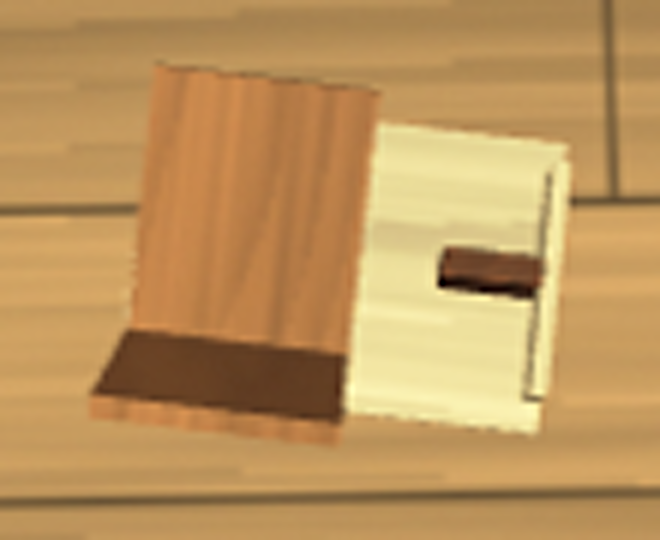

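View pics/crop_cart.png

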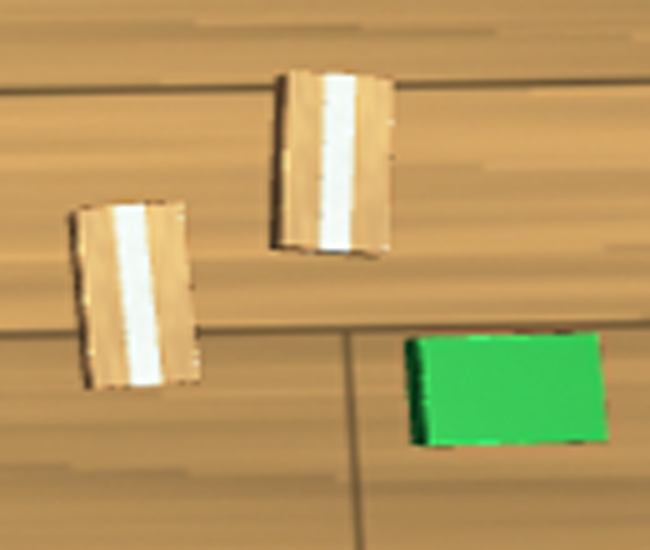

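```bash
cat >> h.py <<'E'
from scipy.optimize import least_squares
def box(p,lo,hi):
    c=(np.array(lo)+hi)/2;h=(np.array(hi)-lo)/2;q=abs(p-c)-h
    return np.linalg.norm(np.maximum(q,0),axis=1)+np.minimum(q.max(1),0)
cs,sn=np.cos(.3),np.sin(.3)
SL=np.array([[cs,0,-sn],[0,1,0],[sn,0,cs]]); SO=np.array([-.044,.045,.018])
def tray_sdf(p):
    s=(p-SO)@SL
    return np.min([box(p,[-.07,-.1,0],[.07,.1,.008]),box(p,[-.055,-.1,0],[.055,-.092,.042]),box(p,[-.007,-.092,0],[.007,-.045,.062]),
      box(s,[0,-.053,-.01],[.125,.053,0]),box(s,[-.01,-.053,-.01],[0,.053,.14])],axis=0)
def bay_sdf(p):
    f=[box(p,[a,-.1,0],[b,.1,.022]) for a,b in((-.085,-.061),(.061,.085))]
    f.append(box(p,[-.085,.1,0],[.085,.11,.022]))
    return np.min(f,axis=0)
def fit(sdf,pts,x0):
    def loc(x):
        c,s=np.cos(x[2]),np.sin(x[2]);q=pts.copy();q[:,0]-=x[0];q[:,1]-=x[1]
        return np.c_[q[:,0]*c+q[:,1]*s,-q[:,0]*s+q[:,1]*c,q[:,2]]
    r=least_squares(lambda x:sdf(loc(x)),x0,loss='soft_l1',f_scale=.003)
    return r.x,np.sqrt(np.mean(r.fun**2)),np.median(abs(r.fun))
def pts(P,lo,hi,zlo=.004,zhi=.3,dz=.001):
    q=P.reshape(-1,3).copy();q[:,2]+=dz
    return q[(q[:,0]>lo[0])&(q[:,0]<hi[0])&(q[:,1]>lo[1])&(q[:,1]<hi[1])&(q[:,2]>zlo)&(q[:,2]<zhi)]
E
python3 - <<'E'
from h import *
im,d,p=load('top0');P=cloud(d,p)
q=pts(P,(.38,-.27),(.66,.02));print(len(q),fit(tray_sdf,q,[.505,-.115,-.1]))
q=pts(P,(.36,.195),(.59,.44),zlo=.012,zhi=.03)
# drop carton
k=~((abs(q[:,0]-.482)<.062)&(abs(q[:,1]-.28)<.05));q=q[k];print(len(q),fit(bay_sdf,q,[.48,.30,.04]))
m=(P[...,2]>.045)&(P[...,2]<.09);m[:,:165]=0;m[:,205:]=0;m[:180]=0;m[230:]=0;print('knob',np.median(P[m],0),m.sum(),P[m][:,2].max())
m=(P[...,2]>.02)&(P[...,2]<.04);m[:,:170]=0;m[:,205:]=0;m[:180]=0;m[230:]=0;print('bar',rect(P,m))
for n,(u,v) in dict(jar=(113,153),mug=(335,142),book=(205,135)).items(): print(n,P[v,u])
E
```

```text
4034 (array([ 0.51989127, -0.12282631, -0.13045323]), np.float64(0.009946206935030942), np.float64(0.0012131479608429312))
1440 (array([0.48002725, 0.30397752, 0.04601461]), np.float64(0.003096501361253724), np.float64(0.0015213173935465507))
knob [0.53909503 0.15027749 0.07050667] 33 0.0764341396688395
bar (array([562.3, 188.8]), array([92.1, 52.5]), 32.04804992675781)
jar [0.68472346 0.33275925 0.12943605]
mug [ 0.74547836 -0.26936615  0.00456601]
book [0.76569778 0.11111446 0.02599312]
```

```bash
cat >> h.py <<'E'
def wrap(a,m=np.pi): return (a+m/2)%m-m/2
def tool():
    s=read_state();M=R.from_rotvec(s['orientation']).as_matrix();return np.array(s['tool_pos']),M,s
def plan(wps,yaw=None,quiet=False):
    """world waypoints -> tool-frame cm shifts; yaw= desired world direction of jaw axis (mod pi)"""
    t,M,s=tool()
    cur=np.arctan2(M[1,0],M[0,0]); dz=0
    if yaw is not None: dz=-wrap(yaw-cur)  # tool z down: turn about tool z reverses
    print('t %.1f tcp %s yaw %.3f q6 %.2f open %.4f F %s tilt %.3f'%(s['t'],np.round(t,4),cur,s['q'][5],s['opening'],np.round(s['force'],1),np.arccos(-M[2,2])))
    for w in wps:
        v=(np.array(w)-t)@M*100; print('  to',np.round(w,4),'->',np.round(v,2),'turn %.3f'%dz)
def proj(X,p):
    K=np.array(p['K']);M=R.from_rotvec(np.array(p['orientation'])).as_matrix();c=(np.atleast_2d(X)-p['eye'])@M
    return np.c_[K[0,2]+K[0,0]*c[:,0]/-c[:,2],K[1,2]-K[1,1]*c[:,1]/-c[:,2]]
TRAY=[0.520,-0.123,-0.130]; BAY=[0.480,.304,.046]
def T(pose,l):
    c,s=np.cos(pose[2]),np.sin(pose[2]);l=np.atleast_2d(l);return np.c_[pose[0]+c*l[:,0]-s*l[:,1],pose[1]+s*l[:,0]+c*l[:,1],l[:,2]]
def S2T(s): return np.atleast_2d(s)@SL.T+SO
E
python3 - <<'E'
from h import *
import plant
print([k for k in dir(plant) if not k.startswith('__')])
im,d,p=load('top0')
def poly(X,col):
    cv2.polylines(big,[np.round(proj(X,p)*F+F/2-np.array(o)*F).astype(np.int32)],True,col,1)
F=6;o=(230,175);big=cv2.resize(im[175:265,230:340],None,fx=F,fy=F,interpolation=cv2.INTER_CUBIC)
poly(T(TRAY,[[-.07,-.1,.008],[.07,-.1,.008],[.07,.1,.008],[-.07,.1,.008]]),(0,0,255))
poly(T(TRAY,S2T([[0,-.053,0],[.125,-.053,0],[.125,.053,0],[0,.053,0]])),(255,0,0))
poly(T(TRAY,S2T([[0,-.053,.14],[-.01,-.053,.14],[-.01,.053,.14],[0,.053,.14]])),(0,255,0))
poly(T(TRAY,[[-.007,-.092,.062],[.007,-.092,.062],[.007,-.045,.062],[-.007,-.045,.062]]),(255,255,0))
cv2.imwrite('pics/ov_tray.png',big)
plan([[.539,.150,.2],[.539,.15,.055]],yaw=-.46)
E
```

```text
['IKError', 'camera_params', 'close_job', 'read_camera', 'read_state', 'tips_ahead']
t 0.1 tcp [0.2082 0.5622 0.2288] yaw 1.216 q6 -0.09 open 0.0933 F [-0.2 -0.4 -0.1] tilt 0.001
  to [0.539 0.15  0.2  ] -> [-27.16  45.34   2.91] turn -1.466
  to [0.539 0.15  0.055] -> [-27.14  45.34  17.41] turn -1.466
```

View pics/ov_tray.png

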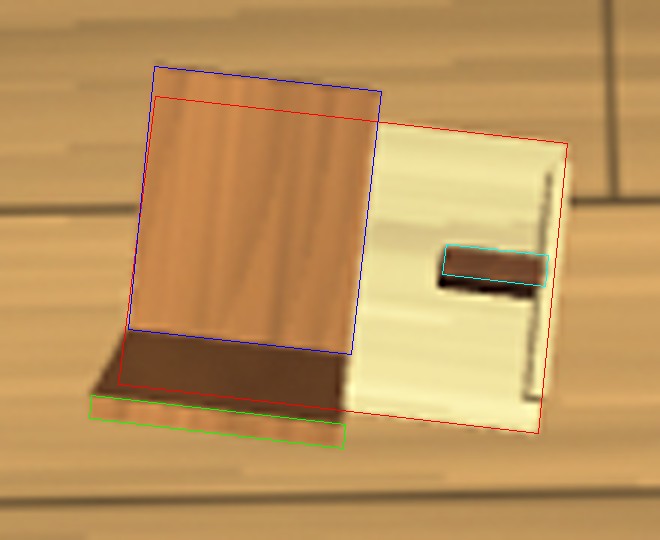

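The overlay matches the tray edges, so I'll go to the keeper first.

Request:
play_rows(
  increments=[
    [[-12, 20, 1, -0.7], [-27.2, 45.3, 2.9, -1.466], [-27.2, 45.3, 2.9, -1.466], [-27.2, 45.3, 2.9, -1.466], [-27.2, 45.3, 2.9, -1.466]],
  ],
  jaw=3.5,
  squeeze=10,
)

```text
t: 0.65
tool_pos: [0.3542, 0.3806, 0.2168]
orientation: [-1.806, -2.571, 0.002]
force: [0.5, 0.7, 0.6]
opening: 0.0576
```

```bash
python3 - <<'E'
from h import *
print(tips_ahead)
plan([[.539,.150,.2],[.539,.15,.055]],yaw=-.46)
E
```

```text
0.011
t 0.7 tcp [0.3542 0.3806 0.2168] yaw 1.917 q6 -1.19 open 0.0576 F [0.5 0.7 0.6] tilt 0.001
  to [0.539 0.15  0.2  ] -> [-27.96   9.57   1.68] turn -0.765
  to [0.539 0.15  0.055] -> [-27.95   9.58  16.18] turn -0.765
```

```bash
cat >> h.py <<'E'
def plan(wps,yaw=None):
    t,M,s=tool(); cur=s['q'][0]-s['q'][5]; dz=0
    if yaw is not None:
        q1=np.arctan2(wps[-1][1],wps[-1][0]); tgt=q1-wrap(q1-yaw); dz=-(tgt-cur)
    print('t %.1f tcp %s yaw %.3f q6 %.2f open %.4f F %s tilt %.3f'%(s['t'],np.round(t,4),cur,s['q'][5],s['opening'],np.round(s['force'],1),np.arccos(-M[2,2])))
    for w in wps:
        v=(np.array(w)-t)@M*100; print('  to',np.round(w,4),'->',np.round(v,2),'turn %.3f'%dz)
E
python3 - <<'E'
from h import *
plan([[.539,.150,.2],[.539,.15,.055]],yaw=-.46)
E
```

```text
t 0.7 tcp [0.3542 0.3806 0.2168] yaw 1.917 q6 -1.19 open 0.0576 F [0.5 0.7 0.6] tilt 0.001
  to [0.539 0.15  0.2  ] -> [-27.96   9.57   1.68] turn 2.377
  to [0.539 0.15  0.055] -> [-27.95   9.58  16.18] turn 2.377
```

Request:
play_rows(
  increments=[
    [[-28, 9.6, 1.7, 2.0], [-28, 9.6, 1.7, 2.377], [-28, 9.6, 1.7, 2.377], [-28, 9.6, 1.7, 2.377], [-28, 9.6, 1.7, 2.377]],
  ],
)

```text
t: 1.15
tool_pos: [0.5102, 0.1854, 0.2024]
orientation: [2.632, 1.715, -0.001]
force: [-0.7, 0.5, -0.3]
opening: 0.0352
```

```bash
python3 - <<'E'
from h import *
plan([[.539,.150,.2],[.539,.15,.055]],yaw=-.46)
E
```

```text
t 1.1 tcp [0.5102 0.1854 0.2024] yaw 1.155 q6 -0.90 open 0.0352 F [-0.7  0.5 -0.3] tilt 0.001
  to [0.539 0.15  0.2  ] -> [-2.08  4.07  0.24] turn 1.615
  to [0.539 0.15  0.055] -> [-2.06  4.07 14.74] turn 1.615
```

Request:
play_rows(
  increments=[
    [[-2.1, 4.1, 0.2, 1.615], [-2.1, 4.1, 0.2, 1.615], [-2.1, 4.1, 0.2, 1.615], [-2.1, 4.1, 0.2, 1.615], [-2.1, 4.1, 0.2, 1.615]],
  ],
)

```text
t: 1.65
tool_pos: [0.5391, 0.1493, 0.2]
orientation: [3.077, 0.63, -0.002]
force: [0.1, 0.6, 1.0]
opening: 0.0353
```

```bash
python3 - <<'E'
from h import *
plan([[.539,.150,.2],[.539,.15,.055]],yaw=-.46)
E
```

```text
t 1.6 tcp [0.5391 0.1493 0.2   ] yaw 0.404 q6 -0.23 open 0.0353 F [0.1 0.6 1. ] tilt 0.002
  to [0.539 0.15  0.2  ] -> [ 0.02 -0.06 -0.  ] turn 0.864
  to [0.539 0.15  0.055] -> [ 0.04 -0.07 14.5 ] turn 0.864
```

Request:
play_rows(
  increments=[
    [[0, 0, 3, 0.864], [0, 0, 6, 0.864], [0, 0, 8, 0.864], [0, 0, 8, 0.864], [0, 0, 8, 0.864]],
  ],
)

```text
t: 2.15
tool_pos: [0.5378, 0.1491, 0.1182]
orientation: [3.093, -0.539, -0.006]
force: [-0.6, 0.6, 0.3]
opening: 0.035
```

```bash
python3 - <<'E'
from h import *
im,d,p=snap('wrist','w1')
plan([[.539,.15,.055]],yaw=-.46)
print(proj([[.539,.15,.074],[.595,.197,.034]],p))
E
```

```text
t 2.2 tcp [0.5383 0.1491 0.1189] yaw -0.355 q6 0.53 open 0.0351 F [ 0.4 -0.1  0.1] tilt 0.003
  to [0.539 0.15  0.055] -> [ 0.05 -0.12  6.39] turn 0.105
[[283.90131103 233.14325952]
 [335.06185102 131.46778491]]
```

View pics/w1.png

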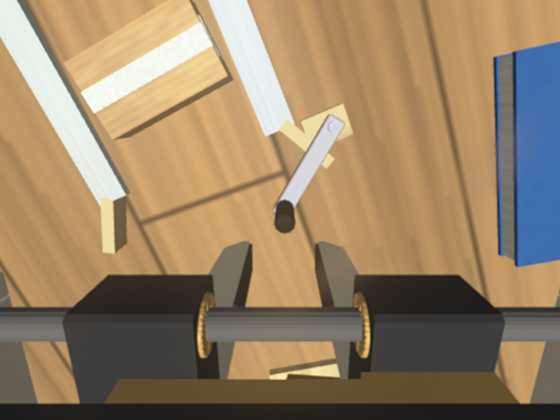

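```bash
python3 - <<'E'
from h import *
im,d,p=load('w1');P=cloud(d,p)
m=(im.max(-1)<80);m[:195]=0;m[240:]=0;m[:,:265]=0;m[:,305:]=0
print(m.sum(),np.median(P[m],0)); q=P[m&(P[...,2]>.068)]; print(len(q),q.mean(0),q.min(0),q.max(0))
print('table',np.median(P[20:60,300:330,2]))
E
```

```text
484 [0.5425556  0.15953811 0.07265171]
314 [0.54226947 0.15836777 0.07678847] [0.53553742 0.15000183 0.06813863] [0.56476184 0.2206713  0.27260521]
table -0.0005320816240288739
```

```bash
python3 - <<'E'
from h import *
im,d,p=load('w1');P=cloud(d,p)
q=P[200:235,270:300].reshape(-1,3);q=q[(q[:,2]>.062)&(q[:,2]<.085)];print(len(q),np.median(q,0),q.min(0),q.max(0))
plan([[.541,.155,.055]],yaw=-.46)
E
```

```text
395 [0.54205849 0.15753011 0.07311131] [0.53470594 0.14945714 0.06203719] [0.5484366  0.16292212 0.07498249]
t 2.2 tcp [0.5383 0.1491 0.1189] yaw -0.355 q6 0.53 open 0.0351 F [ 0.4 -0.1  0.1] tilt 0.003
  to [0.541 0.155 0.055] -> [ 0.07 -0.66  6.39] turn 0.105
```

Request:
play_rows(
  increments=[
    [[0.1, -0.75, 0, 0.105], [0.1, -0.75, 2, 0.105], [0.1, -0.75, 4, 0.105], [0.1, -0.75, 6.2, 0.105], [0.1, -0.75, 6.2, 0.105]],
  ],
)

```text
t: 2.7
tool_pos: [0.5388, 0.1552, 0.0534]
orientation: [3.056, -0.711, -0.013]
force: [-0.8, -0.2, -0.9]
opening: 0.0352
```

Request:
play_rows(
  increments=[
    [[0, 0, 0, 0], [0, 0, 0, 0]],
  ],
  jaw=1.8,
)

```text
t: 2.9
tool_pos: [0.5391, 0.1552, 0.0542]
orientation: [3.056, -0.71, -0.012]
force: [0.3, -0.6, 0.2]
opening: 0.0237
```

```bash
python3 - <<'E'
from h import *
im,d,p=load('w1');P=cloud(d,p)
# refine bay from wrist
q=pts(P,(.38,.2),(.6,.42),zlo=.012,zhi=.03,dz=.0005)
k=~((abs(q[:,0]-.482)<.062)&(abs(q[:,1]-.28)<.05));q=q[k];print(len(q),fit(bay_sdf,q,[.48,.30,.04]))
h=np.array([.595,.197]);k=np.array([.5416,.156]);
a0=np.arctan2(h[1]-k[1],h[0]-k[0]);r=np.hypot(*(h-k));print(a0,r)
plan([[h[0]-r*np.cos(a),h[1]-r*np.sin(a),.057] for a in np.linspace(a0,1.70,9)])
E
```

```text
12526 (array([0.48200768, 0.29116846, 0.09108451]), np.float64(0.0024655386570427815), np.float64(0.0005641943024116136))
0.6547899934516344 0.06732428982172779
t 2.9 tcp [0.5391 0.1552 0.0542] yaw -0.456 q6 0.65 open 0.0237 F [ 0.3 -0.6  0.2] tilt 0.009
  to [0.5416 0.156  0.057 ] -> [ 0.19 -0.18 -0.28] turn 0.000
  to [0.5474 0.1494 0.057 ] -> [ 1.    0.16 -0.29] turn 0.000
  to [0.554  0.1436 0.057 ] -> [ 1.85  0.39 -0.29] turn 0.000
  to [0.5613 0.1387 0.057 ] -> [ 2.72  0.51 -0.3 ] turn 0.000
  to [0.5692 0.1348 0.057 ] -> [ 3.6   0.51 -0.3 ] turn 0.000
  to [0.5775 0.132  0.057 ] -> [ 4.47  0.4  -0.31] turn 0.000
  to [0.5861 0.1303 0.057 ] -> [ 5.32  0.17 -0.32] turn 0.000
  to [0.5949 0.1297 0.057 ] -> [ 6.13 -0.16 -0.33] turn 0.000
  to [0.6037 0.1302 0.057 ] -> [ 6.9  -0.6  -0.33] turn 0.000
```

Request:
play_rows(
  increments=[
    [[0.9, 0.0, 0, 0], [1.8, 0.3, 0, 0], [2.7, 0.5, 0, 0], [3.6, 0.5, 0, 0], [4.5, 0.4, 0, 0]],
  ],
)

```text
t: 3.4
tool_pos: [0.5787, 0.1311, 0.0541]
orientation: [3.056, -0.71, -0.012]
force: [-1.6, -0.6, 0.8]
opening: 0.018
```

```bash
python3 - <<'E'
from h import *
h=np.array([.595,.197]);r=.068
plan([[h[0]-r*np.cos(a),h[1]-r*np.sin(a),.057] for a in (1.3,1.4,1.5,1.6,1.7,1.75)])
E
```

```text
t 3.4 tcp [0.5787 0.1311 0.0541] yaw -0.457 q6 0.59 open 0.0180 F [-1.6 -0.6  0.8] tilt 0.009
  to [0.5768 0.1315 0.057 ] -> [-0.18  0.05 -0.29] turn 0.000
  to [0.5834 0.13   0.057 ] -> [ 0.48 -0.11 -0.3 ] turn 0.000
  to [0.5902 0.1292 0.057 ] -> [ 1.12 -0.33 -0.3 ] turn 0.000
  to [0.597 0.129 0.057] -> [ 1.73 -0.62 -0.31] turn 0.000
  to [0.6038 0.1296 0.057 ] -> [ 2.32 -0.97 -0.31] turn 0.000
  to [0.6071 0.1301 0.057 ] -> [ 2.6  -1.16 -0.32] turn 0.000
```

Request:
play_rows(
  increments=[
    [[0.8, -0.2, 0, 0], [1.4, -0.4, 0, 0], [2.0, -0.7, 0, 0], [2.3, -0.9, 0, 0], [2.3, -0.9, 0, 0]],
  ],
)

```text
t: 3.9
tool_pos: [0.6038, 0.1292, 0.0538]
orientation: [3.056, -0.71, -0.011]
force: [-0.4, -1.1, 0.1]
opening: 0.0179
```

Request:
play_rows(
  increments=[
    [[0, 0, -1, 0], [0, 0, -5, 0], [0, 0, -10, 0], [0, 0, -15, 0], [0, 0, -19, 0]],
  ],
  jaw=4,
)

```text
t: 4.4
tool_pos: [0.6058, 0.1299, 0.2485]
orientation: [3.058, -0.71, -0.006]
force: [1.1, 0.6, -0.2]
opening: 0.0398
```

```bash
python3 - <<'E'
from h import *
snap('wrist','w2');snap('top','top2')
plan([[.482,.279,.2]],yaw=1.62)
E
```

```text
t 4.5 tcp [0.6089 0.1304 0.2538] yaw -0.456 q6 0.59 open 0.0396 F [ 0.8 -0.1  0.2] tilt 0.006
  to [0.482 0.279 0.2  ] -> [-17.97  -7.74   5.29] turn -2.076
```

View pics/w2.png

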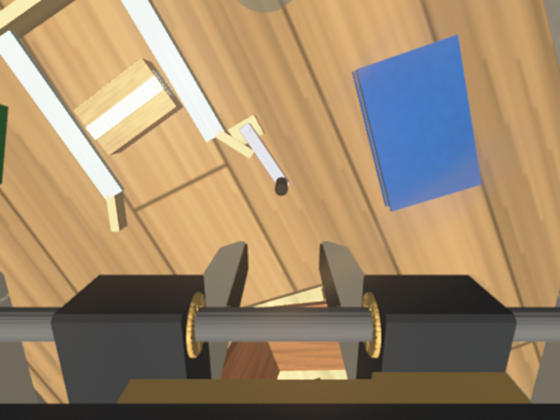

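View pics/top2.png

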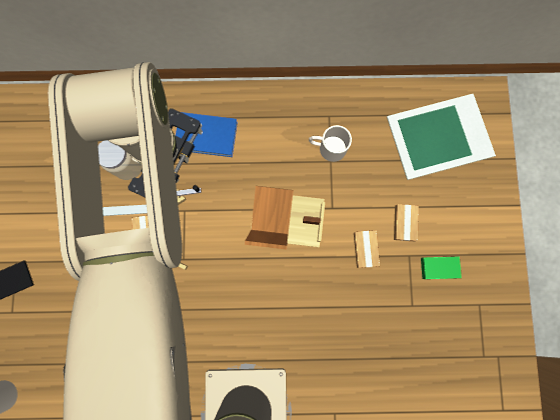

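```bash
cat >> h.py <<'E'
def carton(P,c,rad=.08,z=.027,tol=.005):
    m=(abs(P[...,2]-z)<tol)&(np.hypot(P[...,0]-c[0],P[...,1]-c[1])<rad)
    n,l,st,ce=cv2.connectedComponentsWithStats(m.astype(np.uint8),connectivity=4);k=1+np.argmax(st[1:,4]);mm=l==k
    c,s,a=rect(P,mm); a=np.deg2rad(a)
    if s[1]>s[0]: a+=np.pi/2
    return c,s,round(wrap(a),3),round(float(np.median(P[mm][:,2])),4),mm.sum()
E
python3 - <<'E'
from h import *
im,d,p=load('w2');P=cloud(d,p)
print(carton(P,(.482,.28),.075))
q=pts(P,(.38,.17),(.59,.42),zlo=.012,zhi=.03,dz=.0005)
k=~((abs(q[:,0]-.482)<.06)&(abs(q[:,1]-.28)<.055));q=q[k];
def fs(p):
    c,s=np.cos(.503),np.sin(.503)
    f=[bay_sdf(p)]
    return np.min(f,axis=0)
k=q[:,1]>.215;print(k.sum(),fit(bay_sdf,q[k],[.48,.304,.046]))
m=(abs(P[...,2]-.06)<.016)&(abs(P[...,0]-.6)<.03)&(abs(P[...,1]-.13)<.03);print('knob',np.median(P[m],0),P[m].min(0),P[m].max(0))
E
```

```text
(array([482.6, 282.9]), array([101.3,  60.8]), np.float64(0.123), 0.0276, np.int64(5141))
8357 (array([0.48007809, 0.30785295, 0.0443637 ]), np.float64(0.0011372831326735516), np.float64(0.0004938999892359006))
knob [0.60507596 0.13380371 0.07251822] [0.59748322 0.12514878 0.04449568] [0.61085782 0.13860061 0.07543512]
```

```bash
sed -i 's/BAY=.*/BAY=[0.480,.308,.044]/;s/^TRAY=\(.*\); BAY.*/TRAY=\1; BAY=[0.480,.308,.044]/' h.py; grep -n "^TRAY\|^BAY" h.py; python3 - <<'E'
from h import *
plan([[.4826,.2825,.12],[.4826,.2825,.016]],yaw=1.694)
E
```

```text
54:TRAY=[0.520,-0.123,-0.130]; BAY=[0.480,.308,.044]
t 4.5 tcp [0.6089 0.1304 0.2538] yaw -0.456 q6 0.59 open 0.0396 F [ 0.8 -0.1  0.2] tilt 0.006
  to [0.4826 0.2825 0.12  ] -> [-18.11  -8.06  13.29] turn -2.150
  to [0.4826 0.2825 0.016 ] -> [-18.17  -8.04  23.69] turn -2.150
```

Request:
play_rows(
  increments=[
    [[-18.1, -8.1, 5, -2.15], [-18.1, -8.1, 5, -2.15], [-18.1, -8.1, 5, -2.15], [-18.1, -8.1, 5, -2.15], [-18.1, -8.1, 5, -2.15]],
  ],
  jaw=9.3,
)

```text
t: 5.0
tool_pos: [0.4776, 0.2867, 0.2012]
orientation: [3.101, 0.477, -0.011]
force: [0.9, 0.4, -1.3]
opening: 0.0753
```

```bash
python3 - <<'E'
from h import *
plan([[.4826,.2825,.12],[.4826,.2825,.016]],yaw=1.694)
E
```

```text
t 5.0 tcp [0.4776 0.2867 0.2012] yaw 0.305 q6 0.14 open 0.0753 F [ 0.9  0.4 -1.3] tilt 0.008
  to [0.4826 0.2825 0.12  ] -> [0.42 0.53 8.12] turn -1.389
  to [0.4826 0.2825 0.016 ] -> [ 0.5   0.5  18.51] turn -1.389
```

Request:
play_rows(
  increments=[
    [[0.5, 0.5, 2, -1.389], [0.5, 0.5, 4, -1.389], [0.5, 0.5, 6, -1.389], [0.5, 0.5, 8, -1.389], [0.5, 0.5, 8, -1.389]],
  ],
)

```text
t: 5.5
tool_pos: [0.4808, 0.2821, 0.1175]
orientation: [2.718, 1.574, -0.019]
force: [-0.9, -0.2, 0.4]
opening: 0.0932
```

```bash
python3 - <<'E'
from h import *
plan([[.4826,.2825,.10],[.4826,.2825,.016]],yaw=1.694)
E
```

```text
t 5.5 tcp [0.4808 0.2821 0.1175] yaw 1.049 q6 -0.61 open 0.0932 F [-0.9 -0.2  0.4] tilt 0.012
  to [0.4826 0.2825 0.1   ] -> [0.15 0.15 1.75] turn -0.645
  to [0.4826 0.2825 0.016 ] -> [ 0.24  0.19 10.15] turn -0.645
```

Request:
play_rows(
  increments=[
    [[0.2, 0.2, 1, -0.645], [0.2, 0.2, 2, -0.645], [0.2, 0.2, 2, -0.645], [0.2, 0.2, 2, -0.645], [0.2, 0.2, 2, -0.645]],
  ],
)

```text
t: 6.0
tool_pos: [0.4829, 0.2826, 0.0974]
orientation: [-2.07, -2.359, 0.019]
force: [-0.7, 0.0, -0.1]
opening: 0.0932
```

```bash
python3 - <<'E'
from h import *
im,d,p=snap('wrist','w3')
P=cloud(d,p);print(carton(P,(.482,.282),.075))
plan([[.4826,.2825,.10],[.4826,.2825,.016]],yaw=1.694)
E
```

```text
(array([482.3, 283.1]), array([100.4,  60.3]), np.float64(0.123), 0.0275, np.int64(10570))
t 6.0 tcp [0.483  0.2827 0.0974] yaw 1.701 q6 -1.26 open 0.0928 F [-0.7  0.3  0. ] tilt 0.012
  to [0.4826 0.2825 0.1   ] -> [-0.02 -0.04 -0.26] turn 0.007
  to [0.4826 0.2825 0.016 ] -> [0.03 0.05 8.14] turn 0.007
```

View pics/w3.png

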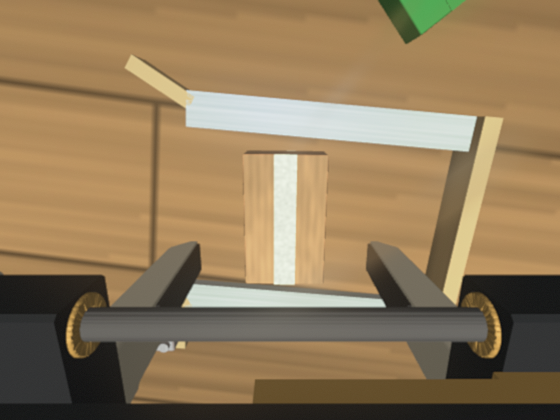

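Request:
play_rows(
  increments=[
    [[0, 0, 3, 0], [0, 0, 6, 0], [0, 0, 8, 0], [0, 0, 8.1, 0], [0, 0, 8.1, 0]],
  ],
)

```text
t: 6.55
tool_pos: [0.4818, 0.282, 0.0165]
orientation: [-2.071, -2.358, 0.02]
force: [0.7, 1.1, 0.5]
opening: 0.093
```

Request:
play_rows(
  increments=[
    [[0, 0, 0, 0], [0, 0, 0, 0], [0, 0, 0, 0], [0, 0, 0, 0], [0, 0, 0, 0]],
  ],
  jaw=4,
  squeeze=15,
)

```text
t: 7.05
tool_pos: [0.4821, 0.2823, 0.017]
orientation: [-2.071, -2.358, 0.019]
force: [-0.3, -0.7, 3.2]
opening: 0.0599
```

```bash
python3 - <<'E'
from h import *
tg=T(TRAY,S2T([[.052,0,.014]]))[0];print(tg)
plan([[.482,.282,.23],[tg[0]-.02,tg[1]+.06,.25]],yaw=1.441)
E
```

```text
[ 0.52736075 -0.07857938  0.04674176]
t 7.0 tcp [0.4821 0.2823 0.017 ] yaw 1.700 q6 -1.26 open 0.0599 F [-0.3 -0.7  3.2] tilt 0.012
  to [0.482 0.282 0.23 ] -> [ -0.14  -0.24 -21.3 ] turn 0.259
  to [ 0.5074 -0.0186  0.25  ] -> [-30.29  -1.63 -23.12] turn 0.259
```

Request:
play_rows(
  increments=[
    [[0, 0, -2, 0], [0, 0, -7, 0], [0, 0, -12, 0], [0, 0, -17, 0], [-1, 0, -22, 0]],
  ],
)

```text
t: 7.55
tool_pos: [0.485, 0.2745, 0.2381]
orientation: [-2.07, -2.359, 0.018]
force: [1.8, -0.2, -0.6]
opening: 0.0599
```

```bash
python3 - <<'E'
from h import *
plan([[.507,-.019,.25]],yaw=1.441)
E
```

```text
t 7.5 tcp [0.485  0.2745 0.2381] yaw 1.701 q6 -1.28 open 0.0599 F [ 1.8 -0.2 -0.6] tilt 0.012
  to [ 0.507 -0.019  0.25 ] -> [-29.39  -1.65  -1.03] turn 0.260
```

Request:
play_rows(
  increments=[
    [[-4, -0.3, -1, 0.05], [-9, -0.6, -1, 0.1], [-14, -1, -1, 0.2], [-19, -1.2, -1, 0.26], [-24, -1.5, -1, 0.26]],
  ],
)

```text
t: 8.05
tool_pos: [0.5011, 0.0332, 0.2495]
orientation: [-2.361, -2.07, 0.018]
force: [1.4, 0.2, -1.3]
opening: 0.06
```

Request:
play_rows(
  increments=[
    [[0, 0, 0, 0], [0, 0, 0, 0]],
  ],
)

```text
t: 8.25
tool_pos: [0.501, 0.032, 0.2494]
orientation: [-2.364, -2.066, 0.018]
force: [-0.2, -0.2, -0.8]
opening: 0.06
```

```bash
python3 - <<'E'
from h import *
im,d,p=snap('wrist','w4');P=cloud(d,p)
q=pts(P,(.38,-.27),(.68,.02),zhi=.18,dz=.0005);print(len(q),fit(tray_sdf,q,TRAY))
plan([[.507,-.019,.25]],yaw=1.441)
E
```

```text
17045 (array([ 0.5203209 , -0.12012084, -0.13439393]), np.float64(0.0006714400972039319), np.float64(0.00037894599470604615))
t 8.3 tcp [0.5009 0.0332 0.2494] yaw 1.438 q6 -1.47 open 0.0599 F [ 0.2  0.1 -0.9] tilt 0.012
  to [ 0.507 -0.019  0.25 ] -> [-5.1   1.29 -0.04] turn -0.003
```

View pics/w4.png

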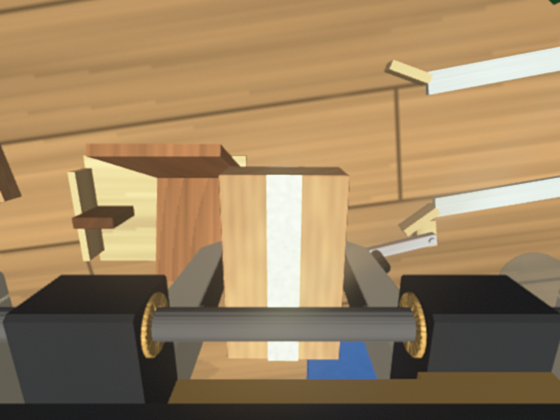

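```bash
sed -i 's/^TRAY=.*/TRAY=[0.5203,-0.1201,-0.1344]; BAY=[0.480,.308,.044]/' h.py
cat >> h.py <<'E'
def place(k,x=.054,dz=.011,y=0,off=0):
    """TCP for layer k with pivot dz above the carton centre"""
    return T(TRAY,S2T([[x,y,.014+.028*k+dz]]))[0]-[0,0,.008]
E
python3 - <<'E'
from h import *
t=place(0);print(t)
plan([[t[0],t[1],.25],[t[0],t[1],t[2]+.02],t],yaw=TRAY[2]+np.pi/2)
E
```

```text
[ 0.52652817 -0.07553264  0.0498415 ]
t 8.3 tcp [0.5009 0.0332 0.2494] yaw 1.438 q6 -1.47 open 0.0599 F [ 0.2  0.1 -0.9] tilt 0.012
  to [ 0.5265 -0.0755  0.25  ] -> [-10.44   3.97  -0.03] turn 3.143
  to [ 0.5265 -0.0755  0.0698] -> [-10.31   4.14  17.99] turn 3.143
  to [ 0.5265 -0.0755  0.0498] -> [-10.3    4.16  19.99] turn 3.143
```

```bash
sed -i "s/tgt=q1-wrap(q1-yaw); dz=-(tgt-cur)/dz=min((-(yaw+k*np.pi-cur) for k in range(-3,4) if abs(q1-(yaw+k*np.pi))<2.3),key=abs)/" h.py
python3 - <<'E'
from h import *
t=place(0)
plan([[t[0],t[1],.25],[t[0],t[1],t[2]+.02],t],yaw=TRAY[2]+np.pi/2)
E
```

```text
t 8.3 tcp [0.5009 0.0332 0.2494] yaw 1.438 q6 -1.47 open 0.0599 F [ 0.2  0.1 -0.9] tilt 0.012
  to [ 0.5265 -0.0755  0.25  ] -> [-10.44   3.97  -0.03] turn 0.002
  to [ 0.5265 -0.0755  0.0698] -> [-10.31   4.14  17.99] turn 0.002
  to [ 0.5265 -0.0755  0.0498] -> [-10.3    4.16  19.99] turn 0.002
```

Request:
play_rows(
  increments=[
    [[-3.5, 1.3, 0, 0], [-7, 2.6, 0, 0], [-10.4, 4.0, 0, 0], [-10.4, 4.0, 0, 0], [-10.4, 4.0, 2, 0]],
  ],
)

```text
t: 8.8
tool_pos: [0.5286, -0.0746, 0.2322]
orientation: [2.362, 2.069, -0.013]
force: [0.3, 0.4, -1.5]
opening: 0.0598
```

```bash
python3 - <<'E'
from h import *
t=place(0)
plan([[t[0],t[1],t[2]+.03],[t[0],t[1],t[2]+.015],t],yaw=TRAY[2]+np.pi/2)
E
```

```text
t 8.8 tcp [ 0.5286 -0.0746  0.2322] yaw 1.438 q6 -1.67 open 0.0598 F [ 0.3  0.4 -1.5] tilt 0.008
  to [ 0.5265 -0.0755  0.0798] -> [-1.000e-02 -1.300e-01  1.524e+01] turn 0.002
  to [ 0.5265 -0.0755  0.0648] -> [-0.   -0.12 16.74] turn 0.002
  to [ 0.5265 -0.0755  0.0498] -> [ 1.000e-02 -1.100e-01  1.824e+01] turn 0.002
```

Request:
play_rows(
  increments=[
    [[0, -0.13, 4, 0], [0, -0.13, 8, 0], [0, -0.13, 12, 0], [0, -0.12, 14.5, 0], [0, -0.12, 15.2, 0]],
  ],
)

```text
t: 9.3
tool_pos: [0.524, -0.0726, 0.0764]
orientation: [-2.357, -2.07, 0.019]
force: [-1.0, 0.5, -0.9]
opening: 0.0599
```

```bash
python3 - <<'E'
from h import *
t=place(0)
plan([[t[0],t[1],t[2]+.015],t],yaw=TRAY[2]+np.pi/2)
E
```

```text
t 9.3 tcp [ 0.524  -0.0726  0.0764] yaw 1.439 q6 -1.67 open 0.0599 F [-1.   0.5 -0.9] tilt 0.013
  to [ 0.5265 -0.0755  0.0648] -> [-0.25  0.3   1.15] turn 0.002
  to [ 0.5265 -0.0755  0.0498] -> [-0.24  0.32  2.65] turn 0.002
```

Request:
play_rows(
  increments=[
    [[-0.25, 0.3, 0, 0], [-0.25, 0.3, 0.3, 0], [-0.25, 0.3, 0.6, 0], [-0.25, 0.3, 0.8, 0], [-0.25, 0.3, 0.8, 0]],
  ],
  squeeze=8,
)

```text
t: 9.8
tool_pos: [0.5269, -0.0756, 0.0689]
orientation: [-2.358, -2.07, 0.018]
force: [0.2, -0.1, -1.7]
opening: 0.0598
```

```bash
python3 - <<'E'
from h import *
t=place(0)
plan([[t[0],t[1],t[2]+.015],t],yaw=TRAY[2]+np.pi/2)
E
```

```text
t 9.8 tcp [ 0.5269 -0.0756  0.0689] yaw 1.438 q6 -1.67 open 0.0598 F [ 0.2 -0.1 -1.7] tilt 0.012
  to [ 0.5265 -0.0755  0.0648] -> [ 0.01 -0.04  0.41] turn 0.002
  to [ 0.5265 -0.0755  0.0498] -> [ 0.02 -0.02  1.9 ] turn 0.002
```

Request:
play_rows(
  increments=[
    [[0, 0, 0.4, 0], [0, 0, 0.8, 0], [0, 0, 1.2, 0], [0, 0, 1.5, 0], [0, 0, 1.7, 0]],
  ],
)

```text
t: 10.3
tool_pos: [0.5263, -0.0758, 0.0513]
orientation: [-2.358, -2.07, 0.019]
force: [-3.1, -0.9, 1.5]
opening: 0.0598
```

```bash
python3 - <<'E'
from h import *
t=place(0)
plan([t],yaw=TRAY[2]+np.pi/2)
snap('wrist','w5');snap('scene','s5')
E
```

```text
t 10.3 tcp [ 0.5263 -0.0758  0.0513] yaw 1.438 q6 -1.67 open 0.0598 F [-3.1 -0.9  1.5] tilt 0.013
  to [ 0.5265 -0.0755  0.0498] -> [0.03 0.02 0.15] turn 0.002
```

View pics/s5.png

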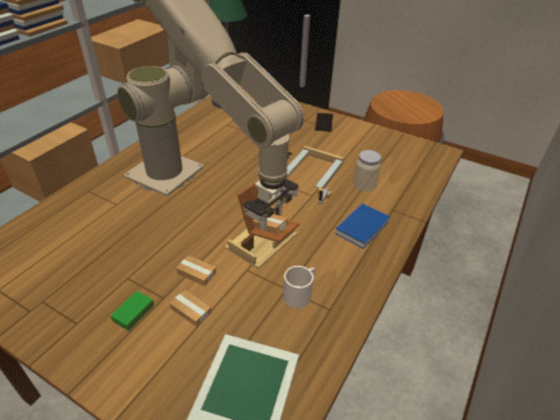

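View pics/w5.png

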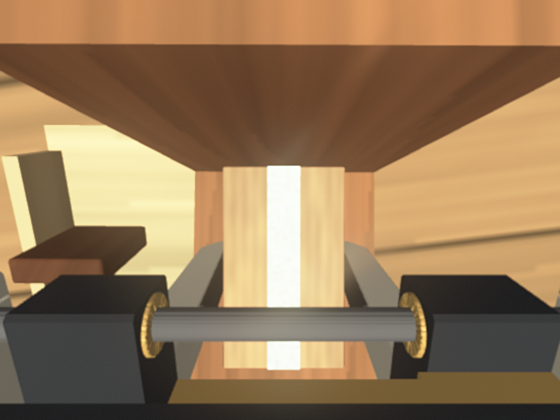

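Request:
play_rows(
  increments=[
    [[0, 0, 0.1, 0], [0, 0, 0.1, 0]],
  ],
)

```text
t: 10.6
tool_pos: [0.5267, -0.0757, 0.0504]
orientation: [-2.358, -2.07, 0.018]
force: [-0.8, -0.5, -0.1]
opening: 0.0599
```

Request:
play_rows(
  increments=[
    [[0, 0, 0, 0], [0, 0, 0, 0], [0, 0, 0, 0]],
  ],
  jaw=8.4,
)

```text
t: 10.9
tool_pos: [0.5268, -0.0757, 0.0506]
orientation: [-2.358, -2.07, 0.017]
force: [0.4, -1.0, 0.3]
opening: 0.0791
```

```bash
python3 - <<'E'
from h import *
plan([[.5265,-.0755,.15]])
im,d,p=snap('wrist','w6');P=cloud(d,p)
# carton in slope frame
c,s=np.cos(TRAY[2]),np.sin(TRAY[2]);q=P.reshape(-1,3)-[TRAY[0],TRAY[1],0];q=np.c_[q[:,0]*c+q[:,1]*s,-q[:,0]*s+q[:,1]*c,q[:,2]]
S=((q-SO)@SL).reshape(P.shape)
m=(abs(S[...,2]-.028)<.006)&(abs(S[...,1])<.06)&(S[...,0]>-.02)&(S[...,0]<.14)
print(m.sum(),np.median(S[m],0),S[m].min(0),S[m].max(0),np.polyfit(S[m][:,0],S[m][:,2],1))
E
```

```text
t 10.9 tcp [ 0.5268 -0.0757  0.0506] yaw 1.438 q6 -1.67 open 0.0791 F [ 0.4 -1.   0.3] tilt 0.012
  to [ 0.5265 -0.0755  0.15  ] -> [-0.05 -0.14 -9.94] turn 0.000
21949 [4.32712310e-02 2.67298762e-05 2.75620466e-02] [-0.00041514 -0.05451112  0.02200971] [0.10133024 0.05425163 0.03399724] [-0.00130248  0.02767655]
```

View pics/w6.png

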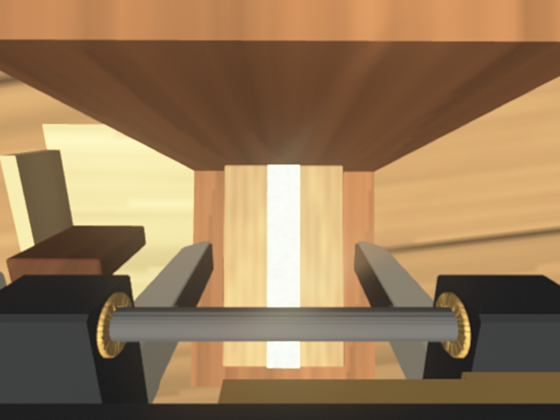

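The first carton is flat, centred and at the backstop (slope x spans 0 to 0.101). Next is the carton seen at (367,249) in the top view.

Request:
play_rows(
  increments=[
    [[0, 0, -4, 0], [0, 0, -9, 0], [0, 0, -14, 0], [0, 0, -18, 0], [0, 0, -20, 0]],
  ],
  jaw=9.3,
)

```text
t: 11.45
tool_pos: [0.5307, -0.0751, 0.2557]
orientation: [2.36, 2.072, -0.011]
force: [0.2, -0.2, -0.1]
opening: 0.0931
```

```bash
python3 - <<'E'
from h import *
plan([[.430,-.343,.22]],yaw=1.571+.053)
E
```

```text
t 11.4 tcp [ 0.5307 -0.0751  0.2557] yaw 1.441 q6 -1.67 open 0.0931 F [ 0.2 -0.2 -0.1] tilt 0.007
  to [ 0.43  -0.343  0.22 ] -> [-27.84  -6.5    3.78] turn -0.183
```

Request:
play_rows(
  increments=[
    [[-5, -1.2, 0, 0], [-10, -2.3, 0, 0], [-15, -3.5, 0, -0.1], [-20, -4.7, 1, -0.18], [-25, -5.8, 2, -0.18]],
  ],
)

```text
t: 11.95
tool_pos: [0.4429, -0.3096, 0.2397]
orientation: [2.159, 2.278, -0.011]
force: [1.5, -0.4, -0.5]
opening: 0.0928
```

Request:
play_rows(
  increments=[
    [[-4, -0.9, 1, 0], [-4, -0.9, 2, 0], [-4, -0.9, 3, 0]],
  ],
)

```text
t: 12.25
tool_pos: [0.4354, -0.3509, 0.2093]
orientation: [2.162, 2.276, -0.011]
force: [-1.0, -0.7, -0.1]
opening: 0.0928
```

```bash
python3 - <<'E'
from h import *
plan([[.430,-.343,.22]],yaw=1.571+.053)
im,d,p=snap('wrist','w7');P=cloud(d,p);print(carton(P,(.43,-.343)));print(carton(P,(.502,-.458)))
E
```

```text
t 12.2 tcp [ 0.4354 -0.3509  0.2093] yaw 1.621 q6 -2.39 open 0.0928 F [-1.  -0.7 -0.1] tilt 0.007
  to [ 0.43  -0.343  0.22 ] -> [ 0.81 -0.5  -1.08] turn -0.003
(array([ 429.5, -342.1]), array([99.9, 60.1]), np.float64(0.055), 0.0275, np.int64(5164))
(array([ 501.9, -458.1]), array([ 60.2, 100.8]), np.float64(-0.093), 0.0274, np.int64(3065))
```

View pics/w7.png

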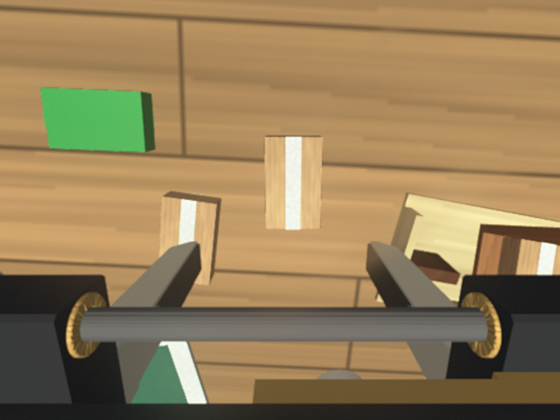

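The view shows brown cartons at (293,183) and (190,235), and a green look-alike at (97,120). I'll go down on the one at (293,183).

```bash
python3 - <<'E'
from h import *
plan([[.4295,-.3421,.06],[.4295,-.3421,.016]],yaw=1.571+.055)
E
```

```text
t 12.3 tcp [ 0.4352 -0.3493  0.2072] yaw 1.623 q6 -2.39 open 0.0929 F [-0.   0.1 -1.7] tilt 0.007
  to [ 0.4295 -0.3421  0.06  ] -> [ 0.82 -0.46 14.72] turn -0.003
  to [ 0.4295 -0.3421  0.016 ] -> [ 0.83 -0.43 19.12] turn -0.003
```

Request:
play_rows(
  increments=[
    [[0.8, -0.55, 4, 0], [0.8, -0.5, 8, 0], [0.8, -0.5, 12, 0], [0.8, -0.5, 14, 0], [0.8, -0.5, 14, 0]],
  ],
)

```text
t: 12.8
tool_pos: [0.4276, -0.3386, 0.0634]
orientation: [-2.155, -2.276, 0.01]
force: [-0.1, 0.5, -0.6]
opening: 0.0931
```

```bash
python3 - <<'E'
from h import *
plan([[.4295,-.3421,.06],[.4295,-.3421,.016]],yaw=1.571+.055)
E
```

```text
t 12.8 tcp [ 0.4276 -0.3386  0.0634] yaw 1.623 q6 -2.38 open 0.0931 F [-0.1  0.5 -0.6] tilt 0.010
  to [ 0.4295 -0.3421  0.06  ] -> [-0.36  0.18  0.34] turn -0.003
  to [ 0.4295 -0.3421  0.016 ] -> [-0.36  0.22  4.74] turn -0.003
```

Request:
play_rows(
  increments=[
    [[-0.36, 0.2, 1, 0], [-0.36, 0.2, 3, 0], [-0.36, 0.2, 4.5, 0], [-0.36, 0.2, 4.7, 0], [-0.36, 0.2, 4.7, 0]],
  ],
)

```text
t: 13.3
tool_pos: [0.4294, -0.3419, 0.0165]
orientation: [-2.154, -2.276, 0.01]
force: [-0.5, 0.1, -0.0]
opening: 0.0926
```

Request:
play_rows(
  increments=[
    [[0, 0, 0, 0], [0, 0, 0, 0], [0, 0, 0, 0], [0, 0, 0, 0], [0, 0, 0, 0]],
  ],
  jaw=4,
  squeeze=15,
)

```text
t: 13.8
tool_pos: [0.4295, -0.3421, 0.0168]
orientation: [-2.155, -2.276, 0.01]
force: [-0.1, -0.1, 2.3]
opening: 0.0597
```

Request:
play_rows(
  increments=[
    [[0, 0, -2, 0], [0, 0, -7, 0], [0, 0, -12, 0], [0, 0, -17, 0], [0, 0, -22, 0]],
  ],
)

```text
t: 14.3
tool_pos: [0.4312, -0.3418, 0.2385]
orientation: [-2.154, -2.276, 0.01]
force: [1.3, -0.4, -2.0]
opening: 0.0597
```

```bash
python3 - <<'E'
from h import *
t=place(1);print(t)
plan([[t[0],t[1],.27]],yaw=TRAY[2]+np.pi/2)
E
```

```text
[ 0.51832822 -0.07442388  0.07659093]
t 14.3 tcp [ 0.4312 -0.3418  0.2385] yaw 1.625 q6 -2.38 open 0.0597 F [ 1.3 -0.4 -2. ] tilt 0.010
  to [ 0.5183 -0.0744  0.27  ] -> [26.22 10.14 -3.21] turn 0.189
```

Request:
play_rows(
  increments=[
    [[5, 2, -1, 0], [10, 4, -1.5, 0.05], [15, 6, -2, 0.1], [20, 8, -2, 0.15], [25, 9.7, -2, 0.189]],
  ],
)

```text
t: 14.8
tool_pos: [0.5091, -0.1043, 0.258]
orientation: [-2.363, -2.06, 0.011]
force: [1.0, -0.5, -1.3]
opening: 0.0602
```

Request:
play_rows(
  increments=[
    [[1.2, 0.4, 0, 0], [1.2, 0.4, 0, 0]],
  ],
)

```text
t: 15.0
tool_pos: [0.5151, -0.0909, 0.2577]
orientation: [-2.358, -2.065, 0.011]
force: [-0.6, -0.9, -2.6]
opening: 0.0598
```

```bash
python3 - <<'E'
from h import *
t=place(1)
plan([[t[0],t[1],t[2]+.04]],yaw=TRAY[2]+np.pi/2)
E
```

```text
t 15.0 tcp [ 0.5151 -0.0909  0.2577] yaw 1.438 q6 -1.71 open 0.0598 F [-0.6 -0.9 -2.6] tilt 0.010
  to [ 0.5183 -0.0744  0.1166] -> [ 1.68  0.25 14.11] turn 0.002
```

Request:
play_rows(
  increments=[
    [[1.7, 0.2, 0, 0], [1.7, 0.2, 4, 0], [1.7, 0.2, 8, 0], [1.7, 0.2, 12, 0], [1.7, 0.2, 13, 0]],
  ],
)

```text
t: 15.5
tool_pos: [0.5141, -0.075, 0.1223]
orientation: [-2.354, -2.059, 0.019]
force: [-0.2, 0.6, -1.7]
opening: 0.0602
```

```bash
python3 - <<'E'
from h import *
t=place(1)
plan([[t[0],t[1],t[2]+.02],t],yaw=TRAY[2]+np.pi/2)
E
```

```text
t 15.5 tcp [ 0.5141 -0.075   0.1223] yaw 1.437 q6 -1.68 open 0.0602 F [-0.2  0.6 -1.7] tilt 0.019
  to [ 0.5183 -0.0744  0.0966] -> [0.11 0.46 2.56] turn 0.000
  to [ 0.5183 -0.0744  0.0766] -> [0.11 0.5  4.56] turn 0.000
```

Request:
play_rows(
  increments=[
    [[0.1, 0.46, 0.5, 0], [0.1, 0.46, 1, 0], [0.1, 0.46, 1.8, 0], [0.1, 0.46, 2.4, 0], [0.1, 0.46, 2.4, 0]],
  ],
  squeeze=8,
)

```text
t: 16.0
tool_pos: [0.5182, -0.0745, 0.098]
orientation: [-2.354, -2.059, 0.02]
force: [-0.0, 0.6, -1.7]
opening: 0.06
```

```bash
python3 - <<'E'
from h import *
t=place(1)
plan([[t[0],t[1],t[2]+.02],t],yaw=TRAY[2]+np.pi/2)
E
```

```text
t 16.0 tcp [ 0.5182 -0.0745  0.098 ] yaw 1.437 q6 -1.68 open 0.0600 F [-0.   0.6 -1.7] tilt 0.019
  to [ 0.5183 -0.0744  0.0966] -> [0.01 0.01 0.14] turn 0.000
  to [ 0.5183 -0.0744  0.0766] -> [0.01 0.05 2.14] turn 0.000
```

Request:
play_rows(
  increments=[
    [[0, 0, 0.5, 0], [0, 0, 1, 0], [0, 0, 1.4, 0], [0, 0.05, 1.7, 0], [0, 0.05, 1.9, 0]],
  ],
)

```text
t: 16.5
tool_pos: [0.5181, -0.0745, 0.0786]
orientation: [-2.353, -2.059, 0.02]
force: [-2.9, 1.0, 1.0]
opening: 0.0599
```

Request:
play_rows(
  increments=[
    [[0, 0, 0.1, 0], [0, 0, 0.1, 0]],
  ],
)

```text
t: 16.7
tool_pos: [0.5182, -0.0745, 0.0775]
orientation: [-2.353, -2.059, 0.02]
force: [-0.7, 0.2, -1.5]
opening: 0.0602
```

Request:
play_rows(
  increments=[
    [[0, 0, 0, 0], [0, 0, 0, 0], [0, 0, 0, 0]],
  ],
  jaw=8.4,
)

```text
t: 17.0
tool_pos: [0.5185, -0.0745, 0.0778]
orientation: [-2.354, -2.059, 0.019]
force: [0.1, 1.0, -0.3]
opening: 0.0792
```

```bash
cat >> h.py <<'E'
def slopeS(P,tr=None):
    tr=tr or TRAY
    c,s=np.cos(tr[2]),np.sin(tr[2]);q=P.reshape(-1,3)-[tr[0],tr[1],0];q=np.c_[q[:,0]*c+q[:,1]*s,-q[:,0]*s+q[:,1]*c,q[:,2]]
    return ((q-SO)@SL).reshape(P.shape)
def layer(P,k,tr=None):
    S=slopeS(P,tr);z=.028*(k+1)
    m=(abs(S[...,2]-z)<.009)&(abs(S[...,1])<.033)&(S[...,0]>-.004)&(S[...,0]<.115)
    A=np.c_[S[m][:,:2],np.ones(m.sum())];pl=np.linalg.lstsq(A,S[m][:,2],rcond=None)[0]
    print('layer',k,m.sum(),'x %.4f %.4f'%tuple(np.percentile(S[m][:,0],[.5,99.5])),'y %.4f %.4f'%tuple(np.percentile(S[m][:,1],[.5,99.5])),'plane',np.round(pl,4),rect(S,m))
E
python3 - <<'E'
from h import *
plan([place(1)],yaw=TRAY[2]+np.pi/2)
im,d,p=snap('wrist','w8');P=cloud(d,p);layer(P,1)
E
```

```text
t 17.0 tcp [ 0.5185 -0.0745  0.0778] yaw 1.437 q6 -1.68 open 0.0792 F [ 0.1  1.  -0.3] tilt 0.019
  to [ 0.5183 -0.0744  0.0766] -> [ 0.   -0.02  0.12] turn 0.000
layer 1 20411 x -0.0002 0.0992 y -0.0297 0.0297 plane [-0.0057  0.0003  0.0559] (array([50.,  0.]), array([100.9,  66. ]), 0.008744126185774803)
```

View pics/w8.png

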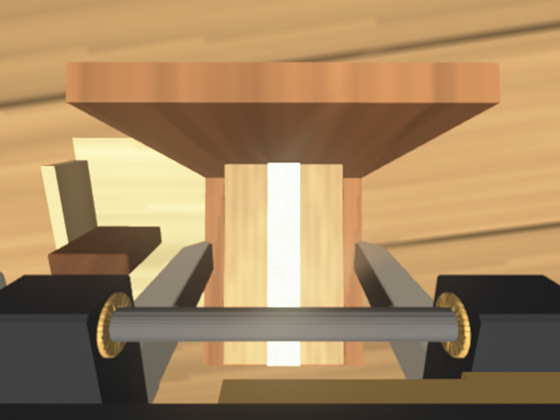

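The second carton is flat and flush (x −0.0002 to 0.0992). Next is the third carton.

Request:
play_rows(
  increments=[
    [[0, 0, -4, 0], [0, 0, -9, 0], [0, 0, -14, 0], [-3, 0, -16, 0], [-8, 0, -16, 0]],
  ],
  jaw=9.3,
)

```text
t: 17.55
tool_pos: [0.5137, -0.1539, 0.2434]
orientation: [-2.355, -2.069, 0.012]
force: [1.2, -0.3, 0.2]
opening: 0.0933
```

```bash
python3 - <<'E'
from h import *
plan([[.502,-.458,.22]],yaw=1.571-.093)
E
```

```text
t 17.6 tcp [ 0.5137 -0.1539  0.2434] yaw 1.442 q6 -1.83 open 0.0933 F [ 1.2 -0.3  0.2] tilt 0.010
  to [ 0.502 -0.458  0.22 ] -> [-30.31   2.78   2.35] turn -0.036
```

Request:
play_rows(
  increments=[
    [[-5, 0.5, 0, 0], [-10, 1, 0.5, 0], [-15, 1.4, 1, 0], [-20, 1.9, 1.5, -0.03], [-25, 2.3, 2, -0.036]],
  ],
)

```text
t: 18.05
tool_pos: [0.5039, -0.4048, 0.2236]
orientation: [-2.317, -2.113, 0.011]
force: [0.8, -0.2, -0.3]
opening: 0.0929
```

Request:
play_rows(
  increments=[
    [[-4, 0.3, 2, 0], [-5, 0.4, 4, 0], [-5, 0.4, 6, 0], [-5, 0.4, 6, 0]],
  ],
)

```text
t: 18.45
tool_pos: [0.5009, -0.454, 0.1592]
orientation: [-2.313, -2.107, 0.011]
force: [0.2, 0.4, -0.4]
opening: 0.093
```

```bash
python3 - <<'E'
from h import *
im,d,p=snap('wrist','w9');P=cloud(d,p);c=carton(P,(.502,-.458));print(c)
x,y=c[0]/1000
plan([[x,y,.06],[x,y,.016]],yaw=1.571+c[2])
E
```

```text
(array([ 502.2, -458.3]), array([ 60.2, 100.4]), np.float64(-0.095), 0.0275, np.int64(6820))
t 18.5 tcp [ 0.5018 -0.4541  0.1616] yaw 1.478 q6 -2.29 open 0.0929 F [-0.1 -0.2 -0.3] tilt 0.012
  to [ 0.5022 -0.4583  0.06  ] -> [-0.43  0.21 10.15] turn 0.002
  to [ 0.5022 -0.4583  0.016 ] -> [-0.43  0.26 14.55] turn 0.002
```

View pics/w9.png

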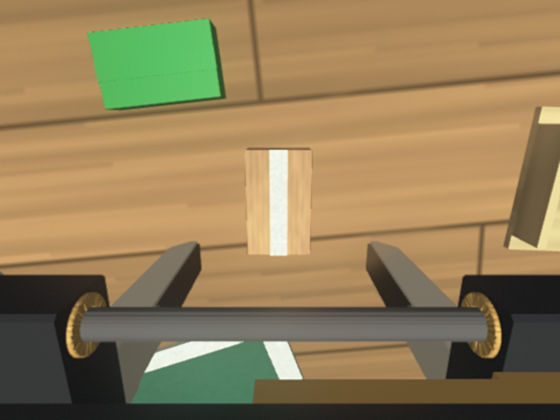

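The brown carton is at (278,200) between the fingers, and the green one is clear at (155,65).

Request:
play_rows(
  increments=[
    [[-0.43, 0.2, 3, 0], [-0.43, 0.2, 6, 0], [-0.43, 0.2, 9, 0], [-0.43, 0.2, 10, 0], [-0.43, 0.2, 10, 0]],
  ],
)

```text
t: 19.0
tool_pos: [0.5019, -0.4574, 0.0609]
orientation: [-2.312, -2.109, 0.011]
force: [-0.1, -0.2, 0.3]
opening: 0.0926
```

```bash
python3 - <<'E'
from h import *
plan([[.5022,-.4583,.016]],yaw=1.571-.095)
E
```

```text
t 19.0 tcp [ 0.5019 -0.4574  0.0609] yaw 1.477 q6 -2.29 open 0.0926 F [-0.1 -0.2  0.3] tilt 0.014
  to [ 0.5022 -0.4583  0.016 ] -> [-0.1   0.1   4.49] turn 0.001
```

Request:
play_rows(
  increments=[
    [[-0.1, 0.1, 2, 0], [-0.1, 0.1, 3.5, 0], [-0.1, 0.1, 4.4, 0], [-0.1, 0.1, 4.4, 0], [-0.1, 0.1, 4.4, 0]],
  ],
)

```text
t: 19.5
tool_pos: [0.5021, -0.4582, 0.0167]
orientation: [-2.312, -2.109, 0.011]
force: [0.8, 0.3, -0.3]
opening: 0.0929
```

Request:
play_rows(
  increments=[
    [[0, 0, 0, 0], [0, 0, 0, 0], [0, 0, 0, 0], [0, 0, 0, 0], [0, 0, 0, 0]],
  ],
  jaw=4,
  squeeze=15,
)

```text
t: 20.0
tool_pos: [0.5022, -0.4583, 0.017]
orientation: [-2.312, -2.109, 0.011]
force: [-0.1, 0.1, 0.9]
opening: 0.0598
```

Request:
play_rows(
  increments=[
    [[0, 0, -2, 0], [0, 0, -7, 0], [0, 0, -12, 0], [0, 0, -17, 0], [0, 0, -23, 0]],
  ],
)

```text
t: 20.5
tool_pos: [0.5049, -0.459, 0.2389]
orientation: [-2.312, -2.109, 0.011]
force: [0.8, -0.7, -1.8]
opening: 0.0602
```

```bash
python3 - <<'E'
from h import *
t=place(2);print(t)
plan([[t[0],t[1],.27]],yaw=TRAY[2]+np.pi/2)
E
```

```text
[ 0.51012828 -0.07331512  0.10334035]
t 20.5 tcp [ 0.5049 -0.459   0.2389] yaw 1.479 q6 -2.29 open 0.0602 F [ 0.8 -0.7 -1.8] tilt 0.015
  to [ 0.5101 -0.0733  0.27  ] -> [38.46 -3.05 -2.94] turn 0.043
```

Request:
play_rows(
  increments=[
    [[5, -0.4, -1, 0], [10, -0.8, -2, 0], [15, -1.2, -3, 0], [20, -1.6, -3, 0.02], [25, -2, -3, 0.043]],
  ],
)

```text
t: 21.0
tool_pos: [0.508, -0.2109, 0.2705]
orientation: [-2.358, -2.058, 0.011]
force: [0.8, -0.1, -1.4]
opening: 0.06
```

Request:
play_rows(
  increments=[
    [[5, -0.4, 0, 0], [10, -0.8, 0, 0], [13, -1, 0, 0], [13, -1, 0, 0], [13, -1, 0, 0]],
  ],
)

```text
t: 21.5
tool_pos: [0.5157, -0.0803, 0.271]
orientation: [-2.357, -2.06, 0.011]
force: [0.0, -0.3, -1.3]
opening: 0.0599
```

```bash
python3 - <<'E'
from h import *
t=place(2)
plan([[t[0],t[1],t[2]+.04],t],yaw=TRAY[2]+np.pi/2)
im,d,p=snap('wrist','w10')
E
```

```text
t 21.5 tcp [ 0.5157 -0.0803  0.271 ] yaw 1.437 q6 -1.69 open 0.0599 F [ 0.  -0.3 -1.3] tilt 0.013
  to [ 0.5101 -0.0733  0.1433] -> [ 0.59 -0.48 12.77] turn 0.000
  to [ 0.5101 -0.0733  0.1033] -> [ 0.58 -0.43 16.77] turn 0.000
```

View pics/w10.png

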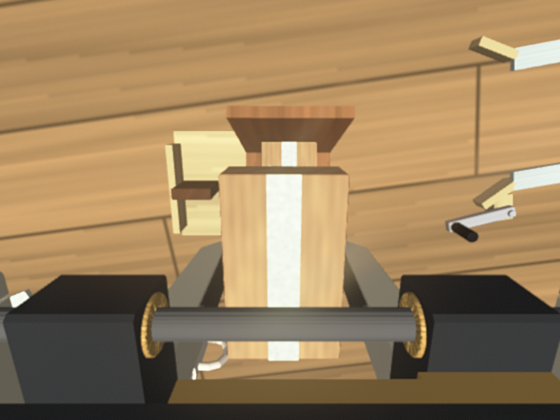

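Request:
play_rows(
  increments=[
    [[0.6, -0.45, 2, 0], [0.6, -0.45, 5, 0], [0.6, -0.45, 8, 0], [0.6, -0.45, 11, 0], [0.6, -0.45, 12.3, 0]],
  ],
)

```text
t: 22.05
tool_pos: [0.5085, -0.0752, 0.1446]
orientation: [-2.358, -2.054, 0.016]
force: [-0.8, 0.1, -1.3]
opening: 0.0599
```

```bash
python3 - <<'E'
from h import *
t=place(2)
plan([[t[0],t[1],t[2]+.02],t],yaw=TRAY[2]+np.pi/2)
E
```

```text
t 22.1 tcp [ 0.5085 -0.0752  0.1446] yaw 1.433 q6 -1.68 open 0.0599 F [-0.8  0.1 -1.3] tilt 0.018
  to [ 0.5101 -0.0733  0.1233] -> [0.21 0.18 2.12] turn -0.003
  to [ 0.5101 -0.0733  0.1033] -> [0.2  0.21 4.12] turn -0.003
```

Request:
play_rows(
  increments=[
    [[0.2, 0.2, 0.6, 0], [0.2, 0.2, 1.2, 0], [0.2, 0.2, 1.8, 0], [0.2, 0.2, 2.0, 0], [0.2, 0.2, 2.0, 0]],
  ],
  squeeze=8,
)

```text
t: 22.55
tool_pos: [0.5107, -0.0735, 0.125]
orientation: [-2.358, -2.054, 0.015]
force: [-1.1, -0.3, -1.1]
opening: 0.06
```

```bash
python3 - <<'E'
from h import *
t=place(2)
plan([t],yaw=TRAY[2]+np.pi/2)
E
```

```text
t 22.6 tcp [ 0.5107 -0.0735  0.125 ] yaw 1.433 q6 -1.68 open 0.0600 F [-1.1 -0.3 -1.1] tilt 0.017
  to [ 0.5101 -0.0733  0.1033] -> [ 0.01 -0.02  2.17] turn -0.003
```

Request:
play_rows(
  increments=[
    [[0, 0, 0.5, 0], [0, 0, 1, 0], [0, 0, 1.4, 0], [0, 0, 1.7, 0], [0, 0, 1.9, 0]],
  ],
)

```text
t: 23.05
tool_pos: [0.51, -0.0734, 0.1055]
orientation: [-2.357, -2.054, 0.016]
force: [-2.7, 0.1, 1.2]
opening: 0.0598
```

Request:
play_rows(
  increments=[
    [[0, 0, 0.15, 0], [0, 0, 0.15, 0]],
  ],
)

```text
t: 23.25
tool_pos: [0.51, -0.0734, 0.1038]
orientation: [-2.357, -2.054, 0.016]
force: [0.9, 0.1, -1.1]
opening: 0.0602
```

Request:
play_rows(
  increments=[
    [[0, 0, 0, 0], [0, 0, 0, 0], [0, 0, 0, 0]],
  ],
  jaw=8.4,
)

```text
t: 23.55
tool_pos: [0.5102, -0.0734, 0.104]
orientation: [-2.358, -2.054, 0.016]
force: [-0.7, 0.3, 0.6]
opening: 0.0792
```

```bash
python3 - <<'E'
from h import *
plan([place(2)],yaw=TRAY[2]+np.pi/2)
im,d,p=snap('wrist','w11');P=cloud(d,p);layer(P,2)
E
```

```text
t 23.6 tcp [ 0.5102 -0.0734  0.104 ] yaw 1.433 q6 -1.68 open 0.0792 F [-0.7  0.3  0.6] tilt 0.018
  to [ 0.5101 -0.0733  0.1033] -> [ 0.   -0.01  0.06] turn -0.003
layer 2 20649 x -0.0002 0.0996 y -0.0296 0.0298 plane [-0.0057  0.0002  0.0839] (array([50. , -0.4]), array([ 65.8, 101.1]), 89.57878875732422)
```

View pics/w11.png

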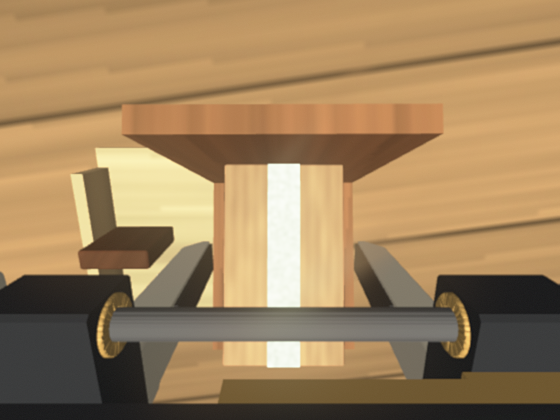

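Request:
play_rows(
  increments=[
    [[0, 0, -4, 0], [0, 0, -9, 0], [0, 0, -13, 0], [-4, -1, -15, 0], [-9, -3, -15, 0]],
  ],
  jaw=9.3,
)

```text
t: 24.1
tool_pos: [0.4749, -0.1564, 0.2591]
orientation: [-2.359, -2.063, 0.01]
force: [1.1, -0.3, -0.1]
opening: 0.093
```

Request:
play_rows(
  increments=[
    [[-5, -3, 0, 0], [-5, -3, 0, 0], [-5, -3, 0, 0]],
  ],
)

```text
t: 24.4
tool_pos: [0.438, -0.2032, 0.2598]
orientation: [-2.363, -2.06, 0.009]
force: [0.7, 0.1, 0.1]
opening: 0.0929
```

```bash
python3 - <<'E'
from h import *
im,d,p=snap('wrist','w12');P=cloud(d,p);
q=pts(P,(.38,-.27),(.68,.02),zhi=.18,dz=.0005)
# exclude pile
S=slopeS(q[None])[0];k=~((abs(S[:,1])<.036)&(S[:,0]>-.001)&(S[:,2]>.003));print(k.sum(),fit(tray_sdf,q[k],TRAY))
layer(P,2);snap('top','top12');snap('scene','s12')
plan([[.5,-.2,.2]],yaw=0)
E
```

```text
11475 (array([ 0.52015157, -0.12006901, -0.13438018]), np.float64(0.0008972569286970119), np.float64(0.0004495405144268813))
layer 2 4588 x -0.0004 0.0958 y -0.0299 0.0297 plane [-0.0064  0.0133  0.0837] (array([49.7, -0.3]), array([ 66. , 100.6]), 89.63975524902344)
t 24.6 tcp [ 0.4391 -0.201   0.2592] yaw 1.438 q6 -1.97 open 0.0928 F [-0.5  0.9  0.7] tilt 0.010
  to [ 0.5 -0.2  0.2] -> [0.9  6.08 5.86] turn 1.438
```

View pics/top12.png

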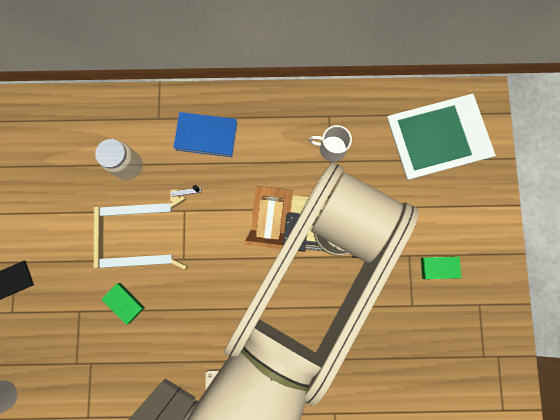

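View pics/s12.png

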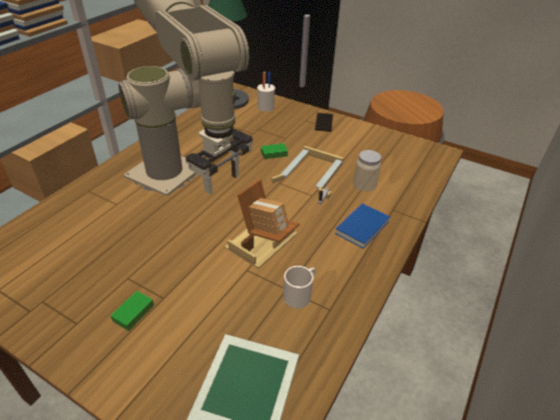

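View pics/w12.png

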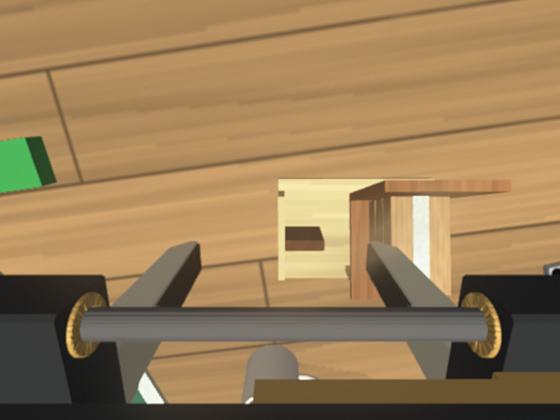

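Step 1 looks met: all three cartons are in one flush pile and the tray hasn't moved. Next I'll turn the gripper to take the handle.

Request:
play_rows(
  increments=[
    [[0.5, 4, 0, 1.572], [0.9, 6, 0, 1.572], [0.9, 6, 0, 1.572], [0.9, 6, 0, 1.572], [0.9, 6, 0, 1.572]],
  ],
  jaw=5,
)

```text
t: 25.05
tool_pos: [0.5007, -0.1982, 0.2579]
orientation: [-2.954, -1.051, 0.015]
force: [0.1, 0.7, -0.4]
opening: 0.0575
```

```bash
sed -i 's/^TRAY=.*/TRAY=[0.5202,-0.1200,-0.1344]; BAY=[0.480,.308,.044]/' h.py; python3 - <<'E'
from h import *
t=T(TRAY,[[0,-.0685,.037]])[0]
plan([[t[0],t[1],.18],t],yaw=TRAY[2])
E
```

```text
t 25.1 tcp [ 0.5007 -0.1982  0.2579] yaw 0.684 q6 -1.15 open 0.0575 F [ 0.1  0.7 -0.4] tilt 0.011
  to [ 0.511  -0.1879  0.18  ] -> [ 1.5  -0.08  7.78] turn 0.818
  to [ 0.511  -0.1879  0.037 ] -> [ 1.6   0.05 22.08] turn 0.818
```

Request:
play_rows(
  increments=[
    [[1.5, 0, 1, 0.818], [1.5, 0, 2, 0.818], [1.5, 0, 4, 0.818], [1.5, 0, 6, 0.818], [1.5, 0, 8, 0.818]],
  ],
)

```text
t: 25.55
tool_pos: [0.5123, -0.1866, 0.1766]
orientation: [-3.137, 0.104, 0.018]
force: [-0.5, 0.7, -0.0]
opening: 0.05
```

Request:
play_rows(
  increments=[
    [[0, 0, 0, 0.08], [0, 0, 0, 0.08]],
  ],
)

```text
t: 25.75
tool_pos: [0.5123, -0.1846, 0.1751]
orientation: [-3.13, 0.228, 0.021]
force: [0.9, -0.5, -0.3]
opening: 0.0499
```

```bash
python3 - <<'E'
from h import *
t=T(TRAY,[[0,-.0685,.037]])[0]
plan([[t[0],t[1],.10],t],yaw=TRAY[2])
im,d,p=snap('wrist','w13');P=cloud(d,p)
E
```

```text
t 25.8 tcp [ 0.5123 -0.1846  0.1751] yaw -0.145 q6 -0.29 open 0.0499 F [ 0.9 -0.5 -0.3] tilt 0.014
  to [ 0.511  -0.1879  0.1   ] -> [0.02 0.36 7.51] turn -0.011
  to [ 0.511  -0.1879  0.037 ] -> [ 0.11  0.38 13.81] turn -0.011
```

View pics/w13.png

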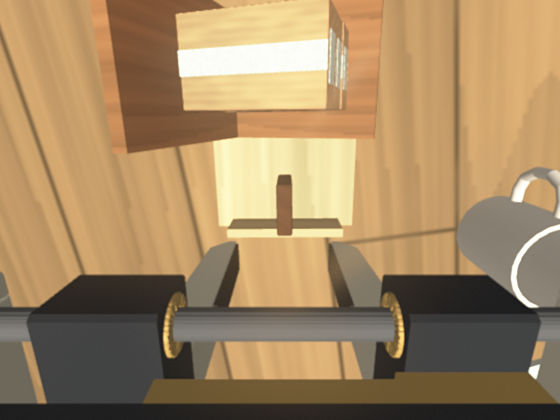

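Request:
play_rows(
  increments=[
    [[0.05, 0.36, 3, -0.011], [0.1, 0.36, 6, -0.011], [0.1, 0.37, 9, -0.011], [0.1, 0.37, 11, -0.011], [0.1, 0.37, 11, -0.011]],
  ],
)

```text
t: 26.3
tool_pos: [0.5102, -0.187, 0.0632]
orientation: [-3.13, 0.2, 0.027]
force: [-0.4, 0.1, -0.0]
opening: 0.05
```

```bash
python3 - <<'E'
from h import *
t=T(TRAY,[[0,-.0685,.037]])[0]
plan([t],yaw=TRAY[2])
E
```

```text
t 26.3 tcp [ 0.5102 -0.187   0.0632] yaw -0.128 q6 -0.32 open 0.0500 F [-0.4  0.1 -0. ] tilt 0.018
  to [ 0.511  -0.1879  0.037 ] -> [0.14 0.09 2.62] turn 0.006
```

Request:
play_rows(
  increments=[
    [[0.14, 0.1, 1, 0.006], [0.14, 0.1, 2, 0.006], [0.14, 0.1, 2.5, 0.006], [0.14, 0.1, 2.5, 0.006]],
  ],
)

```text
t: 26.7
tool_pos: [0.5107, -0.1878, 0.0377]
orientation: [-3.129, 0.209, 0.028]
force: [-0.2, -0.4, -0.0]
opening: 0.0503
```

Request:
play_rows(
  increments=[
    [[0, 0, 0, 0], [0, 0, 0, 0], [0, 0, 0, 0], [0, 0, 0, 0], [0, 0, 0, 0]],
  ],
  jaw=0.8,
  squeeze=35,
)

```text
t: 27.2
tool_pos: [0.5108, -0.1879, 0.0378]
orientation: [-3.13, 0.209, 0.027]
force: [-1.1, -0.1, 0.6]
opening: 0.015
```

```bash
python3 - <<'E'
from h import *
plan([T(TRAY,[[0,-.0685,.037]])[0]],yaw=TRAY[2])
im,d,p=snap('wrist','w14');P=cloud(d,p)
q=pts(P,(.38,-.27),(.68,.02),zhi=.18,dz=.0005)
S=slopeS(q[None])[0];k=~((abs(S[:,1])<.036)&(S[:,0]>-.001)&(S[:,2]>.003));print(k.sum(),fit(tray_sdf,q[k],TRAY))
E
```

```text
t 27.2 tcp [ 0.5108 -0.1879  0.0378] yaw -0.134 q6 -0.31 open 0.0150 F [-1.1 -0.1  0.6] tilt 0.018
  to [ 0.511  -0.1879  0.037 ] -> [ 0.02 -0.    0.08] turn 0.000
120996 (array([ 0.57072706, -0.09477996,  1.25449229]), np.float64(0.01720129631477587), np.float64(0.0063624756607959555))
```

View pics/w14.png

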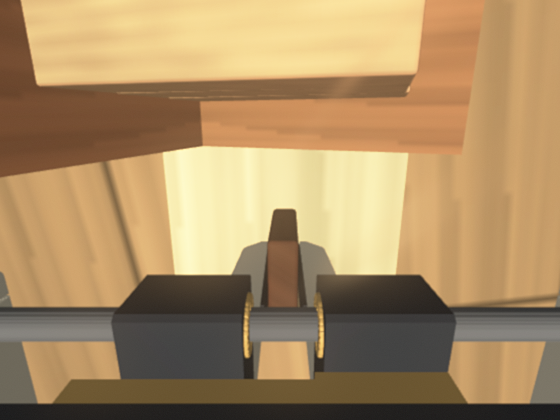

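```bash
python3 - <<'E'
from h import *
for n in ['w2','w3','w4','w10']:
    im,d,p=load(n);P=cloud(d,p)
    q=pts(P,(.38,.17),(.59,.44),zlo=.012,zhi=.03,dz=.0005)
    k=~((abs(q[:,0]-.482)<.06)&(abs(q[:,1]-.28)<.055))&(q[:,1]>.215);q=q[k]
    print(n,len(q),fit(bay_sdf,q,[.48,.308,.044]) if len(q)>200 else '')
E
```

```text
w2 8357 (array([0.48007809, 0.30785288, 0.04436373]), np.float64(0.0011372830410683267), np.float64(0.0004939007331608639))
w3 15287 (array([0.47967205, 0.30811231, 0.044556  ]), np.float64(0.0013921657038307726), np.float64(0.0004422978587976037))
w4 5179 (array([0.47922784, 0.31186162, 0.04460732]), np.float64(0.0007749847278716114), np.float64(0.0005058484801207172))
w10 1665 (array([0.4791635 , 0.31175041, 0.04363935]), np.float64(0.0007937837895605815), np.float64(0.000515552736803343))
```

```bash
sed -i 's/^TRAY=.*/TRAY=[0.5202,-0.1200,-0.1344]; BAY=[0.4797,.308,.0445]/' h.py; cat >> h.py <<'E'
def tb(y,x=0,z=.0375): return T(BAY,[[x,y-.0685,z]])[0]
def where():
    t,M,s=tool();c,s_=np.cos(BAY[2]),np.sin(BAY[2]);dx,dy=t[0]-BAY[0],t[1]-BAY[1]
    yaw=s['q'][0]-s['q'][5]-BAY[2]; xl,yl=dx*c+dy*s_,-dx*s_+dy*c
    print('tray in bay: x %.4f y %.4f yaw %.3f z %.4f'%(xl-np.sin(yaw)*.0685,yl+np.cos(yaw)*.0685,yaw,t[2]))
E
python3 - <<'E'
from h import *
where();plan([tb(-.36,.01),tb(-.26)],yaw=BAY[2])
E
```

```text
tray in bay: x 0.0212 y -0.4294 yaw -0.179 z 0.0379
t 27.2 tcp [ 0.5108 -0.1879  0.0379] yaw -0.134 q6 -0.31 open 0.0143 F [-2.7  1.1  1.8] tilt 0.018
  to [ 0.5088 -0.1196  0.0375] -> [-1.11 -6.74  0.09] turn -0.179
  to [ 0.4943 -0.0202  0.0375] -> [ -3.86 -16.4    0.17] turn -0.179
```

Request:
play_rows(
  increments=[
    [[-0.1, -0.5, 0, 0], [-0.2, -1.4, 0, -0.02], [-0.4, -2.5, 0.05, -0.04], [-0.6, -3.6, 0.05, -0.06], [-0.8, -4.6, 0.05, -0.08]],
  ],
)

```text
t: 27.75
tool_pos: [0.5096, -0.142, 0.038]
orientation: [-3.137, 0.084, 0.024]
force: [1.5, -6.0, -2.4]
opening: 0.014
```

```bash
python3 - <<'E'
from h import *
where();plan([tb(-.26)],yaw=BAY[2])
E
```

```text
tray in bay: x 0.0167 y -0.3827 yaw -0.099 z 0.0380
t 27.8 tcp [ 0.5096 -0.142   0.038 ] yaw -0.054 q6 -0.31 open 0.0140 F [ 1.5 -6.  -2.4] tilt 0.016
  to [ 0.4943 -0.0202  0.0375] -> [ -2.18 -12.08   0.12] turn -0.099
```

Request:
play_rows(
  increments=[
    [[-0.2, -1.1, 0, -0.02], [-0.4, -2.2, 0, -0.04], [-0.6, -3.4, 0.05, -0.06], [-0.8, -4.6, 0.05, -0.08], [-1.0, -5.8, 0.05, -0.099]],
  ],
)

```text
t: 28.25
tool_pos: [0.503, -0.0834, 0.038]
orientation: [-3.137, -0.072, 0.022]
force: [1.5, -4.8, -3.7]
opening: 0.0135
```

```bash
python3 - <<'E'
from h import *
where();plan([tb(-.26)],yaw=BAY[2])
E
```

```text
tray in bay: x 0.0057 y -0.3236 yaw 0.001 z 0.0380
t 28.2 tcp [ 0.503  -0.0834  0.038 ] yaw 0.046 q6 -0.31 open 0.0135 F [ 1.5 -4.8 -3.7] tilt 0.015
  to [ 0.4943 -0.0202  0.0375] -> [-0.57 -6.36  0.08] turn 0.001
```

Request:
play_rows(
  increments=[
    [[-0.1, -1.2, 0, 0], [-0.2, -2.5, 0, 0], [-0.35, -3.8, 0.05, 0], [-0.5, -5.1, 0.05, 0], [-0.57, -6.4, 0.05, 0]],
  ],
)

```text
t: 28.75
tool_pos: [0.4943, -0.0197, 0.0379]
orientation: [-3.139, -0.073, 0.022]
force: [0.8, -6.9, -2.3]
opening: 0.0141
```

```bash
python3 - <<'E'
from h import *
where();plan([tb(-.19)],yaw=BAY[2])
im,d,p=snap('top','top15');snap('wrist','w15');P=cloud(d,p)
cv2.imwrite('pics/top15c.png',cv2.resize(im[160:290,80:280],None,fx=4,fy=4))
E
```

```text
tray in bay: x -0.0002 y -0.2596 yaw 0.002 z 0.0379
t 28.8 tcp [ 0.4943 -0.0197  0.0379] yaw 0.046 q6 -0.19 open 0.0141 F [ 0.8 -6.9 -2.3] tilt 0.014
  to [0.4912 0.0498 0.0375] -> [ 0.02 -6.96  0.06] turn 0.002
```

View pics/top15c.png

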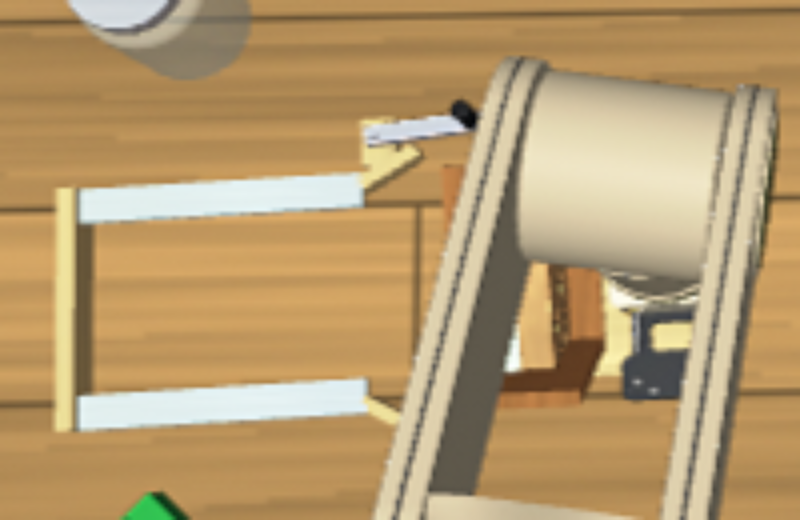

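View pics/w15.png

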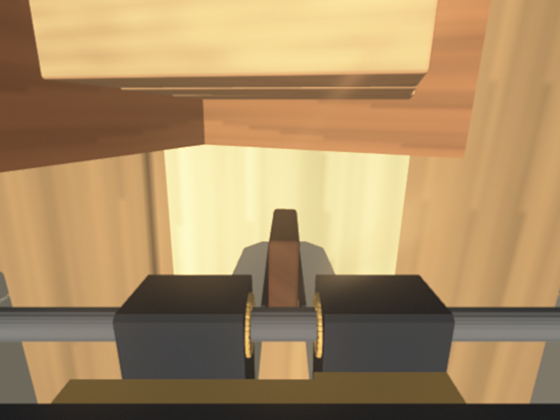

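Request:
play_rows(
  increments=[
    [[0, -1.2, 0, 0], [0, -2.5, 0, 0], [0, -3.8, 0.05, 0], [0, -5.0, 0.05, 0], [0, -6.0, 0.05, 0]],
  ],
)

```text
t: 29.35
tool_pos: [0.4916, 0.041, 0.0379]
orientation: [-3.138, -0.075, 0.021]
force: [0.8, -8.5, -0.4]
opening: 0.014
```

```bash
python3 - <<'E'
from h import *
where();plan([tb(-.14)],yaw=BAY[2])
E
```

```text
tray in bay: x -0.0002 y -0.1987 yaw 0.004 z 0.0379
t 29.4 tcp [0.4916 0.041  0.0379] yaw 0.049 q6 -0.07 open 0.0140 F [ 0.8 -8.5 -0.4] tilt 0.014
  to [0.489  0.0997 0.0375] -> [ 0.02 -5.87  0.05] turn 0.004
```

Request:
play_rows(
  increments=[
    [[0, -1, 0, 0.004], [0, -2, 0, 0.004], [0, -3, 0.05, 0.004], [0, -4, 0.05, 0.004], [0, -5, 0.05, 0.004]],
  ],
)

```text
t: 29.85
tool_pos: [0.4891, 0.0892, 0.0379]
orientation: [3.14, 0.069, -0.022]
force: [-3.1, -13.2, 4.5]
opening: 0.0141
```

```bash
python3 - <<'E'
from h import *
where();plan([tb(-.1)],yaw=BAY[2])
E
```

```text
tray in bay: x -0.0003 y -0.1505 yaw -0.000 z 0.0379
t 29.9 tcp [0.4891 0.0892 0.0379] yaw 0.044 q6 0.03 open 0.0141 F [ -3.1 -13.2   4.5] tilt 0.014
  to [0.4872 0.1397 0.0375] -> [ 0.03 -5.05  0.03] turn -0.000
```

Request:
play_rows(
  increments=[
    [[0, -0.7, 0, 0], [0, -1.4, 0, 0], [0, -2.1, 0, 0], [0, -2.8, 0, 0]],
  ],
)

```text
t: 30.25
tool_pos: [0.4873, 0.1151, 0.0379]
orientation: [3.136, 0.07, -0.025]
force: [-4.5, -13.4, 4.2]
opening: 0.0138
```

```bash
python3 - <<'E'
from h import *
s=read_state();print(s['wrist_torque'],s['force'])
where();plan([tb(-.07)],yaw=BAY[2]);snap('wrist','w16');snap('scene','s16')
E
```

```text
[-1.80909323 -0.18537998 -0.02200596] [ -4.48443607 -13.40028751   4.2032327 ]
tray in bay: x -0.0009 y -0.1245 yaw -0.001 z 0.0379
t 30.2 tcp [0.4873 0.1151 0.0379] yaw 0.043 q6 0.09 open 0.0138 F [ -4.5 -13.4   4.2] tilt 0.016
  to [0.4859 0.1696 0.0375] -> [ 0.1  -5.45  0.02] turn -0.001
```

View pics/w16.png

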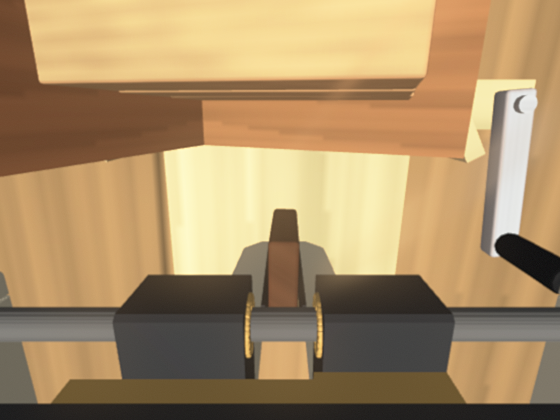

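View pics/s16.png

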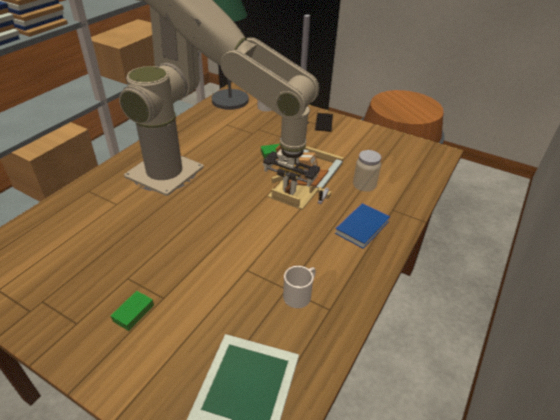

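Request:
play_rows(
  increments=[
    [[-0.08, -0.9, 0, 0], [-0.1, -1.9, 0, 0], [-0.1, -2.9, 0, 0], [-0.1, -3.9, 0, 0], [-0.1, -4.9, 0, 0]],
  ],
)

```text
t: 30.85
tool_pos: [0.4838, 0.1633, 0.0379]
orientation: [3.135, 0.071, -0.027]
force: [-3.1, -12.4, 2.7]
opening: 0.0141
```

```bash
python3 - <<'E'
from h import *
s=read_state();print(s['wrist_torque'],s['force'])
where();plan([tb(-.03)],yaw=BAY[2])
E
```

```text
[-1.76447545 -0.4051681  -0.15597213] [ -3.0910313  -12.36784849   2.7075423 ]
tray in bay: x -0.0023 y -0.0762 yaw -0.001 z 0.0379
t 30.9 tcp [0.4838 0.1633 0.0379] yaw 0.044 q6 0.18 open 0.0141 F [ -3.1 -12.4   2.7] tilt 0.018
  to [0.4841 0.2096 0.0375] -> [ 0.24 -4.62  0.01] turn -0.001
```

Request:
play_rows(
  increments=[
    [[-0.03, -0.9, 0, 0], [-0.05, -1.8, 0, 0], [-0.05, -2.8, 0, 0], [-0.05, -3.8, 0, 0], [-0.05, -4.8, 0, 0]],
  ],
)

```text
t: 31.35
tool_pos: [0.4811, 0.2093, 0.0379]
orientation: [3.131, 0.07, -0.028]
force: [-1.6, -13.8, 5.1]
opening: 0.0144
```

```bash
python3 - <<'E'
from h import *
s=read_state();print(s['wrist_torque'],s['force'])
where();plan([tb(0)],yaw=BAY[2])
E
```

```text
[-1.83534616 -0.54873875 -0.06060722] [ -1.55621733 -13.82583673   5.11607492]
tray in bay: x -0.0029 y -0.0301 yaw -0.001 z 0.0379
t 31.4 tcp [0.4811 0.2093 0.0379] yaw 0.043 q6 0.27 open 0.0144 F [ -1.6 -13.8   5.1] tilt 0.020
  to [0.4827 0.2396 0.0375] -> [ 0.3  -3.01  0.  ] turn -0.001
```

Request:
play_rows(
  increments=[
    [[0, -0.8, 0, 0], [0, -1.5, 0, 0], [0, -2.1, 0, 0], [0, -2.5, 0, 0], [0, -2.7, 0, 0]],
  ],
)

```text
t: 31.85
tool_pos: [0.4804, 0.2346, 0.0379]
orientation: [3.128, 0.071, -0.028]
force: [0.9, -13.4, 4.8]
opening: 0.0141
```

```bash
python3 - <<'E'
from h import *
where();plan([tb(0)],yaw=BAY[2])
E
```

```text
tray in bay: x -0.0025 y -0.0049 yaw -0.002 z 0.0379
t 31.9 tcp [0.4804 0.2346 0.0379] yaw 0.043 q6 0.32 open 0.0141 F [  0.9 -13.4   4.8] tilt 0.022
  to [0.4827 0.2396 0.0375] -> [ 0.26 -0.49  0.03] turn -0.002
```

Request:
play_rows(
  increments=[
    [[0.02, -0.2, 0, 0], [0.02, -0.35, 0, 0], [0.02, -0.45, 0, 0], [0.02, -0.45, 0, 0]],
  ],
)

```text
t: 32.25
tool_pos: [0.4804, 0.237, 0.0379]
orientation: [3.125, 0.071, -0.029]
force: [-1.0, -11.9, 3.7]
opening: 0.0142
```

Request:
play_rows(
  increments=[
    [[0, -0.1, 0, 0], [0, -0.2, 0, 0], [0, -0.2, 0, 0]],
  ],
)

```text
t: 32.55
tool_pos: [0.4804, 0.2372, 0.0379]
orientation: [3.122, 0.071, -0.03]
force: [-0.9, -12.0, 3.0]
opening: 0.0142
```

```bash
python3 - <<'E'
from h import *
where();plan([tb(0)],yaw=BAY[2]);snap('wrist','w17')
E
```

```text
tray in bay: x -0.0023 y -0.0022 yaw -0.003 z 0.0379
t 32.5 tcp [0.4804 0.2372 0.0379] yaw 0.041 q6 0.33 open 0.0142 F [ -0.9 -12.    3. ] tilt 0.027
  to [0.4827 0.2396 0.0375] -> [ 0.25 -0.22  0.03] turn -0.003
```

View pics/w17.png

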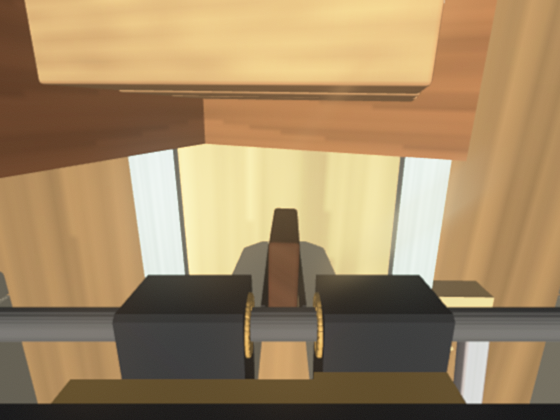

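Request:
play_rows(
  increments=[
    [[0, -0.3, 0, 0], [0, -0.5, 0, 0], [0, -0.6, 0, 0], [0, -0.6, 0, 0]],
  ],
)

```text
t: 33.0
tool_pos: [0.481, 0.2393, 0.0379]
orientation: [3.116, 0.071, -0.029]
force: [3.5, -21.4, 4.2]
opening: 0.014
```

```bash
python3 - <<'E'
from h import *
where();plan([tb(0)],yaw=BAY[2])
E
```

```text
tray in bay: x -0.0013 y -0.0002 yaw -0.006 z 0.0379
t 33.0 tcp [0.481  0.2393 0.0379] yaw 0.039 q6 0.34 open 0.0140 F [  3.5 -21.4   4.2] tilt 0.031
  to [0.4827 0.2396 0.0375] -> [ 0.17 -0.02  0.04] turn -0.006
```

Request:
play_rows(
  increments=[
    [[0, 0, 0, 0], [0, 0, 0, 0], [0, 0, 0, 0]],
  ],
  jaw=5,
)

```text
t: 33.3
tool_pos: [0.4807, 0.2395, 0.0378]
orientation: [3.116, 0.072, -0.03]
force: [0.6, 0.2, 0.0]
opening: 0.0333
```

Request:
play_rows(
  increments=[
    [[0, 0, -2, 0], [0, 0.2, -6, 0], [0, 2, -11, 0], [0, 5, -16, 0], [0, 8, -20, 0]],
  ],
)

```text
t: 33.8
tool_pos: [0.4873, 0.1713, 0.2324]
orientation: [3.117, 0.075, -0.03]
force: [1.3, 0.3, 0.6]
opening: 0.0498
```

Request:
play_rows(
  increments=[
    [[0, 0.3, 0, 0], [0, 0.3, 0, 0]],
  ],
)

```text
t: 34.0
tool_pos: [0.4883, 0.1683, 0.2341]
orientation: [3.119, 0.074, -0.025]
force: [0.0, 0.1, -0.9]
opening: 0.0501
```

```bash
python3 - <<'E'
from h import *
plan([tb(0)],yaw=BAY[2])
im,d,p=snap('wrist','w18');P=cloud(d,p);snap('scene','s18')
q=pts(P,(.36,.14),(.62,.45),zhi=.2,dz=.0005)
c0,s0=np.cos(BAY[2]),np.sin(BAY[2])
S=slopeS(q[None],BAY)[0];bx=(q[:,0]-BAY[0])*c0+(q[:,1]-BAY[1])*s0;by=-(q[:,0]-BAY[0])*s0+(q[:,1]-BAY[1])*c0
k=~((abs(S[:,1])<.036)&(S[:,0]>-.001)&(S[:,2]>.003))&~((abs(bx)>.055)&(q[:,2]<.03))&(by>-.104)&~((by>.09)&(q[:,2]<.03))
r=fit(tray_sdf,q[k],BAY);print(k.sum(),r);layer(P,2,list(r[0]))
k2=(q[:,2]>.017)&(q[:,2]<.026)&(abs(bx)>.058)&(abs(bx)<.09)&(by>-.098);print('rails',k2.sum(),fit(bay_sdf,q[k2],BAY))
E
```

```text
t 34.0 tcp [0.4883 0.1683 0.2341] yaw 0.047 q6 0.20 open 0.0501 F [ 0.   0.1 -0.9] tilt 0.027
  to [0.4827 0.2396 0.0375] -> [ 0.1  -7.56 19.5 ] turn 0.002
16031 (array([0.48013617, 0.30702697, 0.0262079 ]), np.float64(0.0008010552358435228), np.float64(0.000441185647725377))
layer 2 748 x -0.0010 0.0959 y -0.0328 -0.0254 plane [-0.0628  0.4306  0.0959] (array([ 49. , -31.2]), array([  8.1, 100.5]), 87.322021484375)
rails 4261 (array([0.47962515, 0.31062685, 0.04822991]), np.float64(0.0007583795476832101), np.float64(0.0004970067920630275))
```

View pics/w18.png

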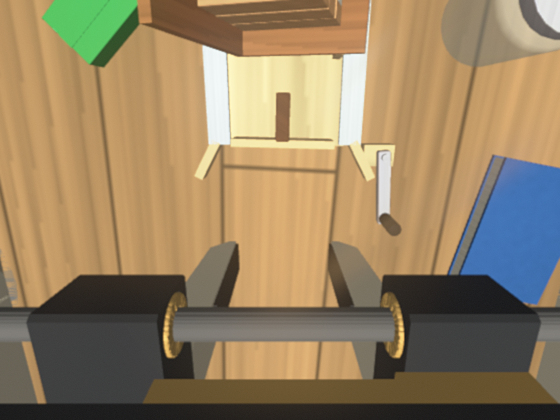

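View pics/s18.png

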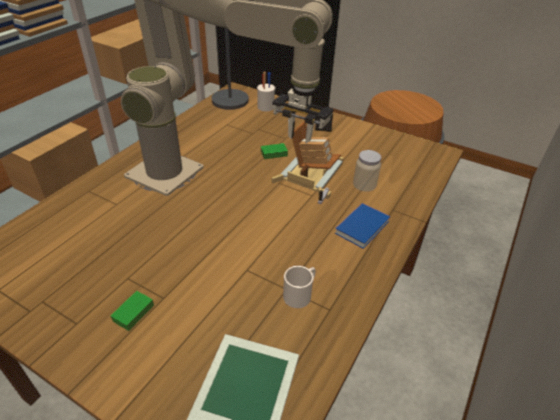

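Request:
play_rows(
  increments=[
    [[0, -2, -3, 0], [0, -5, -7, 0], [0, -7, -9, 0], [0, -7, -9, 0], [0, -7, -9, 0]],
  ],
)

```text
t: 34.6
tool_pos: [0.4843, 0.2413, 0.3172]
orientation: [3.116, 0.079, -0.037]
force: [0.3, -0.2, -0.0]
opening: 0.05
```

Request:
play_rows(
  increments=[
    [[0, 0, 0, 0], [0, 0, 0, 0]],
  ],
)

```text
t: 34.8
tool_pos: [0.4835, 0.2404, 0.3145]
orientation: [3.114, 0.078, -0.044]
force: [-0.6, -1.0, 0.8]
opening: 0.05
```

```bash
cat > chk.py <<'E'
from h import *
import sys
plan([tb(0)],yaw=BAY[2])
im,d,p=snap('wrist',sys.argv[1]);P=cloud(d,p)
q=pts(P,(.36,.14),(.62,.45),zhi=.2,dz=.0005)
c0,s0=np.cos(BAY[2]),np.sin(BAY[2])
S=slopeS(q[None],BAY)[0];bx=(q[:,0]-BAY[0])*c0+(q[:,1]-BAY[1])*s0;by=-(q[:,0]-BAY[0])*s0+(q[:,1]-BAY[1])*c0
k=~((abs(S[:,1])<.038)&(S[:,0]>-.001)&(S[:,2]>.003))&~((abs(bx)>.055)&(q[:,2]<.03))&(by>-.104)&~((by>.09)&(q[:,2]<.03))
r=fit(tray_sdf,q[k],BAY);print(k.sum(),r);
for L in (0,1,2): layer(P,L,list(r[0]))
k2=(q[:,2]>.017)&(q[:,2]<.026)&(abs(bx)>.058)&(abs(bx)<.09)&(by>-.11)|((by>.098)&(abs(bx)<.085)&(q[:,2]>.015)&(q[:,2]<.026));b=fit(bay_sdf,q[k2],BAY);print('bay',k2.sum(),b)
t=r[0]-b[0];c,s=np.cos(b[0][2]),np.sin(b[0][2]);print('tray in bay',t[0]*c+t[1]*s,-t[0]*s+t[1]*c,t[2])
E
python3 chk.py w19
```

```text
t 34.8 tcp [0.4835 0.2404 0.3145] yaw 0.052 q6 0.32 open 0.0500 F [-0.6 -1.   0.8] tilt 0.038
  to [0.4827 0.2396 0.0375] -> [ 0.72 -0.62 27.68] turn 0.008
13426 (array([0.48060972, 0.31332982, 0.03371847]), np.float64(0.0029442415481208367), np.float64(0.0007035511779303338))
layer 0 207 x 0.0992 0.1011 y -0.0328 0.0225 plane [-6.5475  0.0465  0.683 ] (array([100.2,  -4.8]), array([56.1,  1.9]), 89.79737854003906)
layer 1 230 x -0.0005 0.1004 y -0.0322 0.0329 plane [-0.0202  0.0137  0.0574] (array([61.1, 19.2]), array([ 47.2, 119.6]), 58.23702621459961)
layer 2 6009 x -0.0009 0.1000 y -0.0327 0.0295 plane [-0.0164 -0.0046  0.0846] (array([49.5, -0.4]), array([ 65.8, 102.2]), 89.61751556396484)
bay 2631 (array([0.48034024, 0.29830152, 0.04811146]), np.float64(0.0008966047528848431), np.float64(0.0005142481540423641))
tray in bay 0.000991923528003509 0.014997944339899962 -0.014392988525870024
```

View pics/w19.png

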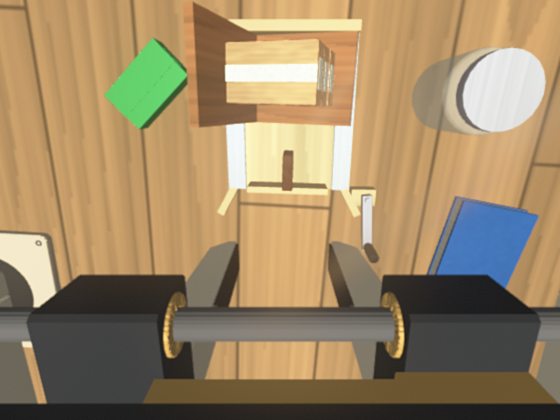

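```bash
python3 - <<'E'
from h import *
c0,s0=np.cos(BAY[2]),np.sin(BAY[2])
for n in ['w18','w19']:
    im,d,p=load(n);P=cloud(d,p);X=P-[BAY[0],BAY[1],0]
    bx=X[...,0]*c0+X[...,1]*s0;by=-X[...,0]*s0+X[...,1]*c0;z=P[...,2]
    m=(abs(bx)<.05)&(z>.036)&(z<.048)&(by<-.08)&(by>-.12);print(n,'wall y',np.percentile(by[m],[1,50,99]),m.sum())
    for lo,hi in((-.05,-.03),(.03,.05)):
        k=m&(bx>lo)&(bx<hi);print('   part',lo,np.percentile(by[k],[2,98]))
    for lo,hi in((-.072,-.063),(.063,.072)):
        m=(bx>lo)&(bx<hi)&(z>.017)&(z<.027)&(by<-.07)&(by>-.13);print('  rail',lo,np.percentile(by[m],[1,2]),m.sum())
    m=(abs(bx)<.05)&(z>.015)&(z<.03)&(by>.09)&(by<.13);print('  stop',np.percentile(by[m],[2,98]) if m.sum() else 0,m.sum())
    m=(bx>-.06)&(bx<.06)&(by>-.11)&(z>.036)
    # tray x : rib
    m=(z>.055)&(z<.068)&(abs(bx)<.03)&(by<-.04)&(by>-.1);print('  rib x',np.percentile(bx[m],[2,98]),'y',np.percentile(by[m],[2,98]))
E
```

```text
w18 wall y [-0.10163199 -0.09681705 -0.09252275] 738
   part -0.05 [-0.09998623 -0.0921438 ]
   part 0.03 [-0.10171888 -0.09370517]
  rail -0.072 [-0.09907344 -0.09899782] 218
  rail 0.063 [-0.09947581 -0.09940984] 226
  stop 0 0
  rib x [-0.00730308  0.00558025] y [-0.0916428  -0.04741951]
w19 wall y [-0.1013356 -0.0966051 -0.0920644] 440
   part -0.05 [-0.10012799 -0.09201937]
   part 0.03 [-0.10167346 -0.0935467 ]
  rail -0.072 [-0.09868026 -0.09856738] 124
  rail 0.063 [-0.09977263 -0.09965234] 135
  stop [0.0909271  0.11126098] 425
  rib x [-0.00769071  0.00610934] y [-0.09160222 -0.04636952]
```

```bash
cat >> h.py <<'E'
H=T(BAY,[[.110,-.112,0]])[0][:2]
def kn(th,z=.061,r=.070):
    a=th+BAY[2];return [H[0]-r*np.cos(a),H[1]-r*np.sin(a),z]
def ky(th): return th+BAY[2]+np.pi/2   # jaw axis tangential
E
python3 - <<'E'
from h import *
for n in ['w18','w19']:
    im,d,p=load(n);P=cloud(d,p)
    m=(P[...,2]>.06)&(P[...,2]<.08)&(np.hypot(P[...,0]-.605,P[...,1]-.133)<.025);q=P[m];c=(q.min(0)+q.max(0))/2
    print(n,m.sum(),np.median(q,0),c,q.max(0)-q.min(0),'hinge',H,'r',np.hypot(*(c[:2]-H)),'th',np.arctan2(H[1]-c[1],H[0]-c[0])-BAY[2])
k=kn(1.665);print(k)
plan([[k[0],k[1],.2]],yaw=ky(1.3))
E
```

```text
w18 194 [0.60196353 0.13359303 0.07261905] [0.60357179 0.13242635 0.06761932] [0.01373614 0.01321807 0.01497842] hinge [0.59457346 0.20100426] r 0.06916573891907941 th 1.656764191326172
w19 121 [0.60228963 0.13423695 0.07232323] [0.60350756 0.13237685 0.06749776] [0.01283302 0.01367651 0.01474209] hinge [0.59457346 0.20100426] r 0.06920649825773376 th 1.6557509776836934
[np.float64(0.6042516142529086), np.float64(0.13167653627328907), 0.061]
t 34.9 tcp [0.4837 0.2405 0.3151] yaw 0.052 q6 0.32 open 0.0497 F [ 0.1 -0.7  0.7] tilt 0.037
  to [0.6043 0.1317 0.2   ] -> [11.82 11.18 11.47] turn 0.278
```

Request:
play_rows(
  increments=[
    [[2.5, 2.5, 1, 0.1], [5.5, 5, 3, 0.2], [8.5, 8, 6, 0.278], [11.8, 11.2, 9, 0.278], [11.8, 11.2, 11.5, 0.278]],
  ],
  jaw=3.5,
)

```text
t: 35.35
tool_pos: [0.6061, 0.1271, 0.1976]
orientation: [3.09, -0.361, -0.036]
force: [-0.3, -0.1, 0.1]
opening: 0.0348
```

Request:
play_rows(
  increments=[
    [[0, 0, 0, 0], [0, 0, 0, 0]],
  ],
)

```text
t: 35.55
tool_pos: [0.6053, 0.1263, 0.1966]
orientation: [3.089, -0.363, -0.04]
force: [0.3, -0.0, 0.7]
opening: 0.0349
```

```bash
python3 - <<'E'
from h import *
k=[.604,.132];
plan([[k[0],k[1],.11],[k[0],k[1],.061]],yaw=ky(1.3))
E
```

```text
t 35.5 tcp [0.6053 0.1263 0.1966] yaw -0.236 q6 0.37 open 0.0349 F [ 0.3 -0.   0.7] tilt 0.041
  to [0.604 0.132 0.11 ] -> [-0.07 -0.82  8.64] turn -0.009
  to [0.604 0.132 0.061] -> [ 0.04 -0.99 13.54] turn -0.009
```

Request:
play_rows(
  increments=[
    [[0, -0.4, 2, 0], [0, -0.8, 5, 0], [0, -0.8, 8, 0], [0, -0.8, 8.6, 0], [0, -0.8, 8.6, 0]],
  ],
)

```text
t: 36.05
tool_pos: [0.6043, 0.1323, 0.1113]
orientation: [3.089, -0.361, -0.041]
force: [0.1, -0.4, 0.2]
opening: 0.0351
```

```bash
python3 - <<'E'
from h import *
k=[.604,.132];
plan([[k[0],k[1],.061]],yaw=ky(1.3))
im,d,p=snap('wrist','w20');P=cloud(d,p)
m=(P[...,2]>.06)&(P[...,2]<.08)&(np.hypot(P[...,0]-.605,P[...,1]-.133)<.025);q=P[m];print((q.min(0)+q.max(0))/2)
E
```

```text
t 36.0 tcp [0.6043 0.1323 0.1113] yaw -0.238 q6 0.38 open 0.0351 F [ 0.1 -0.4  0.2] tilt 0.041
  to [0.604 0.132 0.061] -> [ 0.09 -0.14  5.03] turn -0.012
[0.60383222 0.13193103 0.06768103]
```

View pics/w20.png

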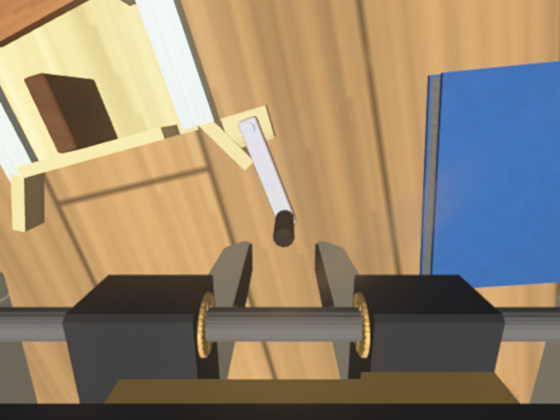

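The knob at (284,230) is centred between the fingers. Lower and cage it.

Request:
play_rows(
  increments=[
    [[0.1, -0.14, 1.5, 0], [0.1, -0.14, 3, 0], [0.1, -0.14, 4.5, 0], [0.1, -0.14, 5, 0], [0.1, -0.14, 5, 0]],
  ],
)

```text
t: 36.6
tool_pos: [0.6038, 0.1317, 0.0605]
orientation: [3.089, -0.362, -0.042]
force: [-0.2, 0.4, 0.2]
opening: 0.0348
```

Request:
play_rows(
  increments=[
    [[0, 0, 0, 0], [0, 0, 0, 0], [0, 0, 0, 0]],
  ],
  jaw=1.8,
  squeeze=10,
)

```text
t: 36.9
tool_pos: [0.6042, 0.1318, 0.0611]
orientation: [3.089, -0.362, -0.041]
force: [0.2, 0.2, -0.0]
opening: 0.0192
```

```bash
python3 - <<'E'
from h import *
for a,b in ((1.5,1.2),(1.3,1.1),(1.1,.95)): plan([kn(a)],yaw=ky(b))
E
```

```text
t 36.9 tcp [0.6042 0.1318 0.0611] yaw -0.241 q6 0.39 open 0.0192 F [ 0.2  0.2 -0. ] tilt 0.041
  to [0.5927 0.131  0.061 ] -> [-1.1   0.34  0.05] turn 0.086
t 36.9 tcp [0.6042 0.1318 0.0611] yaw -0.241 q6 0.39 open 0.0192 F [ 0.2  0.2 -0. ] tilt 0.041
  to [0.5789 0.1328 0.061 ] -> [-2.49  0.48  0.08] turn 0.186
t 36.9 tcp [0.6042 0.1318 0.0611] yaw -0.241 q6 0.39 open 0.0192 F [ 0.2  0.2 -0. ] tilt 0.041
  to [0.5656 0.1373 0.061 ] -> [-3.88  0.35  0.11] turn 0.336
```

Request:
play_rows(
  increments=[
    [[-0.6, 0.2, 0, 0.04], [-1.1, 0.34, 0.05, 0.086], [-1.8, 0.42, 0.05, 0.13], [-2.5, 0.48, 0.05, 0.186], [-3.9, 0.35, 0.1, 0.3]],
  ],
)

```text
t: 37.4
tool_pos: [0.5665, 0.1367, 0.0621]
orientation: [2.996, -0.823, -0.029]
force: [0.9, -1.0, 2.1]
opening: 0.0182
```

```bash
python3 - <<'E'
from h import *
for a,b in ((.9,.8),(.7,.65),(.5,.5)): plan([kn(a)],yaw=ky(b))
E
```

```text
t 37.4 tcp [0.5665 0.1367 0.0621] yaw -0.545 q6 0.71 open 0.0182 F [ 0.9 -1.   2.1] tilt 0.040
  to [0.5535 0.1443 0.061 ] -> [-1.5   0.01  0.12] turn 0.182
t 37.4 tcp [0.5665 0.1367 0.0621] yaw -0.545 q6 0.71 open 0.0182 F [ 0.9 -1.   2.1] tilt 0.040
  to [0.5431 0.1536 0.061 ] -> [-2.87 -0.25  0.12] turn 0.332
t 37.4 tcp [0.5665 0.1367 0.0621] yaw -0.545 q6 0.71 open 0.0182 F [ 0.9 -1.   2.1] tilt 0.040
  to [0.5347 0.1647 0.061 ] -> [-4.17 -0.79  0.11] turn 0.482
```

Request:
play_rows(
  increments=[
    [[-0.8, 0.05, 0, 0.1], [-1.5, 0, 0.05, 0.182], [-2.2, -0.1, 0.05, 0.26], [-2.9, -0.25, 0.05, 0.332], [-4.1, -0.75, 0.05, 0.45]],
  ],
)

```text
t: 37.9
tool_pos: [0.5356, 0.1636, 0.0624]
orientation: [2.731, -1.475, -0.014]
force: [-0.5, -1.1, 0.7]
opening: 0.0181
```

```bash
python3 - <<'E'
from h import *
for a,b in ((.35,.45),(.2,.45),(.1,.45),(.03,.45)): plan([kn(a)],yaw=ky(b))
E
```

```text
t 37.9 tcp [0.5356 0.1636 0.0624] yaw -0.998 q6 1.22 open 0.0181 F [-0.5 -1.1  0.7] tilt 0.039
  to [0.53   0.1741 0.061 ] -> [-1.19 -0.11  0.12] turn 0.078
t 37.9 tcp [0.5356 0.1636 0.0624] yaw -0.998 q6 1.22 open 0.0181 F [-0.5 -1.1  0.7] tilt 0.039
  to [0.5267 0.1841 0.061 ] -> [-2.2  -0.38  0.1 ] turn 0.078
t 37.9 tcp [0.5356 0.1636 0.0624] yaw -0.998 q6 1.22 open 0.0181 F [-0.5 -1.1  0.7] tilt 0.039
  to [0.5253 0.1909 0.061 ] -> [-2.85 -0.64  0.08] turn 0.078
t 37.9 tcp [0.5356 0.1636 0.0624] yaw -0.998 q6 1.22 open 0.0181 F [-0.5 -1.1  0.7] tilt 0.039
  to [0.5248 0.1958 0.061 ] -> [-3.29 -0.86  0.07] turn 0.078
```

Request:
play_rows(
  increments=[
    [[-0.6, 0, 0, 0.04], [-1.2, -0.11, 0, 0.078], [-2.2, -0.38, 0, 0.078], [-2.85, -0.64, 0, 0.078], [-3.3, -0.85, 0, 0.078]],
  ],
)

```text
t: 38.4
tool_pos: [0.5247, 0.1966, 0.062]
orientation: [2.672, -1.579, -0.012]
force: [-0.0, -1.5, 0.8]
opening: 0.0184
```

```bash
python3 - <<'E'
from h import *
for a in (.0,-.03): plan([kn(a)],yaw=ky(.45))
im,d,p=snap('wrist','w21');P=cloud(d,p)
E
```

```text
t 38.4 tcp [0.5247 0.1966 0.062 ] yaw -1.075 q6 1.36 open 0.0184 F [-0.  -1.5  0.8] tilt 0.039
  to [0.5246 0.1979 0.061 ] -> [-0.12 -0.07  0.09] turn 0.002
t 38.4 tcp [0.5247 0.1966 0.062 ] yaw -1.075 q6 1.36 open 0.0184 F [-0.  -1.5  0.8] tilt 0.039
  to [0.5246 0.2    0.061 ] -> [-0.3  -0.16  0.09] turn 0.002
```

View pics/w21.png

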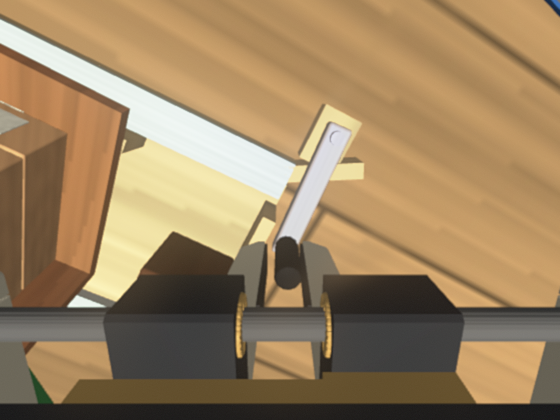

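Request:
play_rows(
  increments=[
    [[-0.15, -0.08, 0, 0], [-0.3, -0.16, 0, 0], [-0.4, -0.2, 0, 0], [-0.4, -0.2, 0, 0]],
  ],
)

```text
t: 38.85
tool_pos: [0.5245, 0.2007, 0.0618]
orientation: [2.671, -1.578, -0.011]
force: [0.4, -5.9, 2.1]
opening: 0.0181
```

```bash
python3 - <<'E'
from h import *
plan([kn(0)],yaw=ky(.45))
im,d,p=snap('wrist','w22');P=cloud(d,p)
X=P-[BAY[0],BAY[1],0];c0,s0=np.cos(BAY[2]),np.sin(BAY[2]);bx=X[...,0]*c0+X[...,1]*s0;by=-X[...,0]*s0+X[...,1]*c0
m=(abs(P[...,2]-.034)<.006)&(bx>.055)&(bx<.115)&(by>-.14)&(by<-.1);q=np.c_[bx[m],by[m]]*1000;print(m.sum(),cv2.minAreaRect(q.astype(np.float32)),np.polyfit(q[:,0],q[:,1],1))
E
```

```text
t 38.9 tcp [0.5245 0.2007 0.0618] yaw -1.075 q6 1.36 open 0.0181 F [ 0.4 -5.9  2.1] tilt 0.040
  to [0.5246 0.1979 0.061 ] -> [0.25 0.12 0.08] turn 0.001
2572 ((85.03546142578125, -112.24333190917969), (59.92882537841797, 14.568970680236816), 0.021241171285510063) [ 5.28486580e-03 -1.11871087e+02]
```

Request:
play_rows(
  increments=[
    [[0, 0, 0, 0], [0, 0, 0, 0], [0, 0, -1, 0], [0, 0, -4, 0], [0, 0, -8, 0]],
  ],
  jaw=3,
)

```text
t: 39.4
tool_pos: [0.5249, 0.2027, 0.141]
orientation: [2.669, -1.577, -0.016]
force: [1.0, 0.8, 0.3]
opening: 0.0301
```

Request:
play_rows(
  increments=[
    [[4, 2, -4, 0], [8, 4, -8, 0], [8, 4, -12, 0], [8, 4, -12, 0], [8, 4, -12, 0]],
  ],
)

```text
t: 39.9
tool_pos: [0.5336, 0.117, 0.2669]
orientation: [2.671, -1.58, -0.009]
force: [-1.0, 0.2, -1.5]
opening: 0.0303
```

```bash
python3 chk.py w23; python3 - <<'E'
from h import *
im,d,p=load('w23');P=cloud(d,p)
X=P-[BAY[0],BAY[1],0];c0,s0=np.cos(BAY[2]),np.sin(BAY[2]);bx=X[...,0]*c0+X[...,1]*s0;by=-X[...,0]*s0+X[...,1]*c0;z=P[...,2]
m=(abs(z-.034)<.006)&(bx>.055)&(bx<.115)&(by>-.14)&(by<-.1);q=np.c_[bx[m],by[m]]*1000;print(m.sum(),cv2.minAreaRect(q.astype(np.float32)))
m=(abs(bx)<.05)&(z>.036)&(z<.048)&(by<-.08)&(by>-.106);print('wall',np.percentile(by[m],[1,50,99]))
snap('top','top23');snap('scene','s23')
E
```

```text
t 39.9 tcp [0.5336 0.117  0.2669] yaw -1.068 q6 1.21 open 0.0303 F [-1.   0.2 -1.5] tilt 0.038
  to [0.4827 0.2396 0.0375] -> [-13.51  -2.26  22.68] turn -1.112
14481 (array([0.48016121, 0.30735649, 0.03185604]), np.float64(0.002323769643888932), np.float64(0.0005242825976394597))
layer 0 1427 x -0.0004 0.1020 y -0.0322 0.0278 plane [-0.005  -0.0017  0.0284] (array([ 62.2, -23.2]), array([118.6,  52.9]), 30.166831970214844)
layer 1 1733 x -0.0005 0.1013 y -0.0324 0.0280 plane [-0.004   0.0014  0.0564] (array([ 62. , -23.1]), array([118.5,  52. ]), 29.814075469970703)
layer 2 6034 x -0.0008 0.1010 y -0.0312 0.0189 plane [-0.0277  0.0323  0.085 ] (array([49.6, -5.5]), array([104.1,  53.4]), 0.8770415782928467)
bay 4371 (array([0.4801127 , 0.30037924, 0.04823055]), np.float64(0.0008340050567727477), np.float64(0.0005197847874012992))
tray in bay 0.000384834665050937 0.0069667932777522775 -0.01637451747131169
679 ((84.9085464477539, -112.35181427001953), (14.104813575744629, 59.7832145690918), 89.98348999023438)
wall [-0.10225436 -0.09756324 -0.08287748]
```

View pics/w23.png

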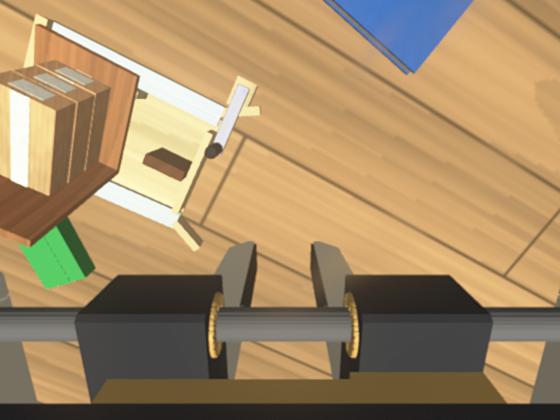

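View pics/s23.png

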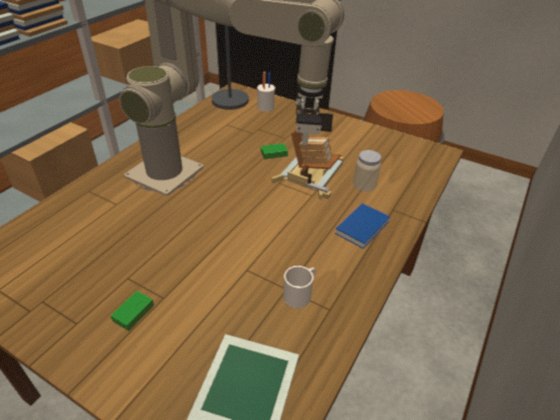

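The pile is neat, the tray is home and the keeper bar is at about 0 rad, so I'm handing in.

```bash
python3 -c "
from h import *
print(close_job(), read_state()['t'])"
```

```text
the job is handed in; nothing more can be done
the job is handed in; nothing more can be done
```

I handed the job in at about 40 s of the 210 s allowed, and my last checks showed the goal met. The hand-in itself reports no verdict.

**What I did:**
1. Swung the keeper open to about 1.66 rad.
2. Stacked the three cartons present (the other two were absent) on the slope.
3. Slid the loaded tray by its handle to the end stop.
4. Swung the keeper shut and withdrew the arm.

I left the two green look-alikes alone.

**Last checks:**
- **Pile:** All three cartons lie flat, with ends within about 1 mm of the backstop. Each was centred to within 0.5 mm when I placed it, and a side view after shutting the keeper still shows a neat pile.
- **Tray:** It is about 1 mm short of home along the bay and within 1 mm sideways, turned about 0.015 rad in the slots. This comes from comparing its end wall with the rail ends.
- **Keeper:** The bar is within about 0.02 rad of shut.
- **Bystanders:** The jar, mug and book look unmoved in the scene pictures; I did not measure them again.

**A check that disagreed:** the automatic fit of the bay in the last picture put the tray 7 mm too far in. I discounted it because that fit has nothing to fix position along the bay when the end stop is hidden. The rail ends and the keeper bar's position both agree with home.

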